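# Lock the cartridge into the ripening-room humidifier and start it

## Task

Take the winged cartridge out of the sloping drip rack, stand it upright on the free near end of the wooden board and let go, then take it again by its wing, lower it into the humidifier's port with its lugs through the notches and twist it clockwise (about a quarter turn) until it clicks locked. Then turn the humidifier's key clockwise all the way to start and let it spring back. Leave everything else on the table where it stands.

Things in the scene. Friction and masses are not known exactly. Their poses are not given: they have to be found in the camera images.
- cartridge_mid (a point): centre of the loose grey plastic cartridge (about 280 g), 62 mm above its foot; z up its axis, foot to wing; 124 mm high. Round body 48 mm diameter up to 88 mm. Two lugs along +y and -y reach 33 mm from the axis, 12 mm wide, 70 to 77 mm above the foot. Balances 51 mm above the foot. Starts lying in the rack, axis 30 degrees above level, wing end up and lugs level
- cartridge_wing (a point): centre of the cartridge's upright wing, to twist it by: 44 mm long along y, 12 mm thick along x, 88 to 124 mm above the foot (this point 106 mm above it); axes as the cartridge's. The cartridge is half-turn symmetric about z
- rack_top (a point): centre of the white base plate (top face, 6 mm above the table, 150 x 100 mm) of the fixed drip rack: a steel V trough under the cartridge, narrower than it (46 mm), with a stop at the cartridge's foot; the trough rises 30 degrees towards this frame's +x. The cartridge lifts straight up out of it and both its sides are free to grasp
- board_top (a point): centre of the top face (18 mm above the table) of the fixed wooden board, 220 mm along x by 110 mm along y. A rind-covered wheel stands on its +x half; its -x end (towards the robot) is free: stand the cartridge about 55 mm to -x of this point
- port (a point): centre of the fixed humidifier's round aluminium port, at its rim (113 mm above the table), z up. Opening 53 mm wide; two notches along +y and -y, at least 16 mm wide, let the lugs down to a channel floor 18 mm below the rim. With the lugs on that floor the cartridge's centre is 26 mm below this point. Collar 86 mm outside
- unit_top (a point): centre of the top of the white humidifier case, 200 mm along x, 260 mm along y, 79 mm high; the port is 55 mm to +y of it, the key 78 mm to -y
- port_locked (a point): same point as port, but turned 80 degrees clockwise from above: the cartridge's y axis (either way round) lies along this y when locked against the stop. Turning is clockwise seen from above, 80 degrees from the notches to the stop
- leaf0 (a joint): sprung click leaf in the port's channel (rad): 0 up, about 0.3 pressed flat. The lug rides over it (about 1.5 N at its tip) during the turn and it snaps up behind the lug in the last few degrees, so that the cartridge cannot turn back
- leaf1 (a joint): the second click leaf, opposite the first, for the other lug; same values
- key_grip (a point): centre of the black key bow, upright on a steel lock barrel on top of the humidifier, 114 mm above the table, 133 mm to -y of the port: 32 mm long along x, 9 mm thick along y, 26 mm high. x and y turn with the key
- key (a joint): key angle (rad): 0 at rest (run), grows clockwise seen from above to the stop at 0.95 (start); a spring of about 0.1 N m brings it back to 0 when let go
- wheel_a: bystander: brown rind-covered wheel, 90 mm diameter, 42 mm high, on the board's +x half; origin at its underside centre
- wheel_b: bystander: pale brown wheel, 90 mm diameter, 45 mm high, behind the humidifier; origin at its underside centre
- canister: bystander: plain upright grey canister with neither lugs nor wing, 50 mm diameter, 106 mm high, beside the rack; origin at its underside centre
- jar: bystander: glass jar with a steel lid, 60 mm diameter, 85 mm high, on the rack's other side; origin at its underside centre
- weight: bystander: small steel weight with a knob, 40 mm diameter, 36 mm high, on the robot's side of the board; origin at its underside centre
- gauge: bystander: round dial gauge on a foot, 80 mm dial, 90 mm high, at the back; origin at its underside centre
- cup: bystander: steel cup, 72 mm diameter, 70 mm high, at the back; origin at its underside centre

How it is judged:
By the outcome, as a careful person would: the job done as asked, in the order asked, and still so for the second after the job is handed in, with the robot touching nothing.
It also fails if it takes over 72 s, if anything falls off the work surface, if the arm or the gripper's body presses on something with over 40 N, if the wrist force passes 120 N, or if a joint passes its speed limit or range.

## Robot

A 6-joint arm with a two-finger parallel gripper is mounted at the origin on the work surface. World frame = base frame: x ahead of the robot, y to its left, z up, the work surface at z = 0. Lengths are in m, angles in rad, forces in N, time in s.
With the tool pointing down it reaches from about 0.25 to 0.725 m from the base axis. Payload 9.7 kg.
Tool frame: the origin (TCP) lies at the very end of the fingers, on their centre line; the grasp point (between the pads) lies 19 mm behind it; z points along the fingers, x is the direction in which the jaws open and shut, and the axes are right-handed (so a half turn about z gives the same grasp; the last joint's range is limited). The gripper opens to 85 mm and grips with 20 to 120 N. Pads are 22 mm wide; open, the fingers measure 114 mm over their backs; the gripper's body (76 mm by 85 mm) begins 54 mm behind the grasp point. The pads swing forward as they close: fully open they stand 13 mm farther back than shut.
Start: joints at [1.273, 0.087, 0.176, 1.66, 0, 1.571], TCP at [0.161, 0.526, 0.231] pointing down, gripper open.
Joint ranges: [-3.13, 3.13], [-0.85, 1.81], [-1.15, 1.24], [-2.2, 2.28], [-1.44, 1.52], [-3.14, 3.14]. Speed limits (rad/s): [2.22, 2.22, 2.57, 3.14, 3.14, 3.14].

## Interface

Orientations are given as a rotation vector (axis times angle).
In Python, from bench import manip gives the robot as it stands.
- The arm moves only by the tool drive_tool, never from a script. Its argument "moves" is a list of rows, each an object of numbers: "jaw": the closure, from 0 (fully open) to 1 (shut); "tx", "ty", "tz": the shift along the world's x, y, z in units of 30 mm (1.0 is 30 mm); "rx", "ry", "rz": the turn, a rotation vector about the world's x, y, z in units of 8 degrees (1.0 is 8 degrees). In form: [{"jaw": .., "tx": .., "ty": .., "tz": .., "rx": .., "ry": .., "rz": ..}, ...]. A call has exactly 8 rows; each row shifts and turns the pose as measured when the row begins; what a row does not reach is not made up. A row lasts 1/8 s, in which the tool goes at most 62.5 mm and 10.7 degrees, less where a joint would pass 70% of its speed; a pose out of reach is approached as far as the arm can. A call is refused whole if a number of a shift passes 1 or a number of a turn 1, either way. A call with a gripper value outside its range is refused whole. The fingers move at their own pace and stop on an object; the grip force is fixed at half the most. Time passes only in rows, so rows that do not move let the fingers close, or fill a call up. It gives the time, the measured TCP pose, the force and the opening at its end, in the units of the state.
- manip.read_state(): the state, without advancing time (a new reading comes with each control period).
- manip.read_camera(name): name is "scene" or "top" or "wrist"; returns a dict with "img" (384x512x3 uint8, red, green, blue), "mtx" (3x3 intrinsics, pixels), "rvec" (rotation vector, rad) and "tvec" (3), from world to camera coordinates, as OpenCV has them. Camera axes: x right, y down, z forward; pixel columns grow to the right and rows downward; lengths in m; the calibration is good to about 2 mm. A picture is of the moment at which its call begins. There is no depth.
- manip.job_done(): hands the job in, once; it reports no verdict.
Trained networks look in a picture, given as the dict that the camera call returned (one of the last four; its "shot" number tells which), for a name from the list of things; names that differ only in an ending like _2 or _b are one class to them, and where a whole thing is asked for, a point or a joint stands for the part that bears it (a point fixed in the world has none). Each returns a list of dicts, best first, with "score" (0 to 1); they miss things now and then, are a little off and sometimes report something else, mostly with a low value. They report only what shows in the picture. A call takes as long as a camera call.
- manip.find_in(picture, name): "at" ([row, column] in pixels, amid what is visible of it).
The state is a dict: "clock": time; "q": joint angles; "joint_vel": joint speeds; "joint_efforts": joint torques, N m; "ee_pos": TCP position; "tool_rot": TCP orientation; "ft_force": force on the tool from outside, world axes, zero at the start; "ft_torque": the same for the moment, N m; "finger_gap": finger opening in m.
Only numpy, scipy, OpenCV 4.12 (cv2) and the standard library are available. Lean on these libraries where they do the work, as an engineer would, in place of code of your own. Each camera call takes 0.05 s, during which the arm holds its last target. There are 200 camera calls.

## Working session

There is one attempt and no reset: what is moved stays moved. The work goes in short steps, Python scripts to look and compute and a tool call to move; the robot and the scene stay as the last step left them, time stands still between calls to the robot, and variables do not carry over. Pictures are saved under pics/ and viewed, about 8 in all and at most 12, crops included, and the job is handed in when it is done.

Besides the shell and the picture viewer there is one more tool, called by a JSON object that holds its "method" and its "body", one argument or row to a line. drive_tool: Moves the arm, as the interface text tells. Its arguments: {"type":"object","properties":{"moves":{"type":"array","items":{"type":"object","properties":{"jaw":{"type":"number"},"tx":{"type":"number"},"ty":{"type":"number"},"tz":{"type":"number"},"rx":{"type":"number"},"ry":{"type":"number"},"rz":{"type":"number"}}}}},"required":["moves"]}

```bash
ls; mkdir -p pics; cat > h.py <<'E'
import numpy as np, cv2
from bench import manip
from scipy.spatial.transform import Rotation as R
def cam(n,save=None):
    p=manip.read_camera(n)
    if save: cv2.imwrite('pics/'+save,p['img'][:,:,::-1])
    return p
def ray(p,rc):
    Rm=cv2.Rodrigues(np.array(p['rvec'],float))[0]; t=np.array(p['tvec'],float).ravel()
    d=Rm.T@np.linalg.inv(p['mtx'])@np.array([rc[1],rc[0],1.]); c=-Rm.T@t
    return c,d/np.linalg.norm(d)
def atz(p,rc,z):
    c,d=ray(p,rc); return c+d*(z-c[2])/d[2]
def tri(*obs):
    A=0;b=0
    for p,rc in obs:
        c,d=ray(p,rc);M=np.eye(3)-np.outer(d,d);A=A+M;b=b+M@c
    return np.linalg.solve(A,b)
def proj(p,X):
    return cv2.projectPoints(np.array(X,float).reshape(-1,3),np.array(p['rvec'],float),np.array(p['tvec'],float),np.array(p['mtx'],float),None)[0].reshape(-1,2)[:,::-1]
E
python3 - <<'E'
from h import *
s=cam('scene','s0.png');t=cam('top','t0.png')
np.set_printoptions(precision=3,suppress=True)
im=np.hstack([s['img'],t['img']])
for n in ['cartridge_mid','cartridge_wing','rack_top','board_top','port','unit_top','key_grip','wheel_a','canister','jar','weight']:
    a=manip.find_in(s,n);b=manip.find_in(t,n)
    print(n,[(np.round(x['at']),round(x['score'],2)) for x in a[:2]],[(np.round(x['at']),round(x['score'],2)) for x in b[:2]],tri((s,a[0]['at']),(t,b[0]['at'])) if a and b else '')
print(manip.read_state()); 
for p in (s,t): print(ray(p,(192,256)))
E
```

```text
pics
cartridge_mid [] [(array([230., 171.]), 0.92), (array([146., 244.]), 0.19)] 
cartridge_wing [(array([137., 336.]), 0.83)] [(array([231., 170.]), 0.59), (array([252., 266.]), 0.53)] [0.503 0.321 0.055]
rack_top [(array([197., 246.]), 0.74), (array([152., 338.]), 0.57)] [(array([238., 185.]), 0.81)] [ 0.484  0.17  -0.102]
board_top [(array([194., 245.]), 0.88)] [(array([214., 258.]), 0.61)] [0.558 0.018 0.008]
port [] [(array([225., 355.]), 0.71)] 
unit_top [(array([216., 127.]), 0.95)] [(array([225., 357.]), 0.78)] [ 0.51  -0.311  0.029]
key_grip [(array([200.,  88.]), 0.58), (array([218., 122.]), 0.54)] [] 
wheel_a [(array([274., 128.]), 0.79), (array([216., 258.]), 0.58)] [(array([181., 361.]), 0.69), (array([189., 262.]), 0.59)] [ 0.666 -0.344  0.015]
canister [(array([123., 362.]), 0.98), (array([194., 243.]), 0.68)] [(array([238., 141.]), 0.79), (array([232., 382.]), 0.57)] [0.483 0.42  0.053]
jar [(array([159., 301.]), 0.71), (array([250., 303.]), 0.38)] [(array([225., 207.]), 0.84)] [0.522 0.2   0.033]
weight [(array([163., 223.]), 0.74)] [(array([252., 270.]), 0.47)] [ 0.425 -0.011  0.005]
{'clock': 1.2, 'q': array([1.273, 0.087, 0.176, 1.66 , 0.   , 1.571]), 'joint_vel': array([ 0.   , -0.001, -0.002,  0.001, -0.   ,  0.001]), 'joint_efforts': array([  0.001, -52.011,  46.485,   0.002,   0.   ,   0.   ]), 'ee_pos': array([0.161, 0.526, 0.231]), 'tool_rot': array([ 2.526,  1.867, -0.   ]), 'ft_force': array([-1.102,  0.443,  0.409]), 'ft_torque': array([0.009, 0.043, 0.02 ]), 'finger_gap': 0.08557265593098862}
(array([ 1.151, -0.198,  0.968]), array([-0.512,  0.207, -0.834]))
(array([0.412, 0.025, 1.276]), array([ 0.175,  0.006, -0.985]))
```

```bash
python3 -c "
import cv2,numpy as np
a=cv2.imread('pics/s0.png');b=cv2.imread('pics/t0.png')
cv2.imwrite('pics/st0.png',np.vstack([a,b])[:, :])
c=np.hstack([a,b]);cv2.imwrite('pics/st1.png',cv2.resize(c,(800,300)))"
python3 -c "
import cv2,numpy as np
a=cv2.imread('pics/s0.png')[80:300,50:400];b=cv2.imread('pics/t0.png')[140:290,110:450]
a=cv2.resize(a,(560,352));b=cv2.resize(b,(560,247))
cv2.imwrite('pics/v1.png',np.vstack([a,b]))"
```

```text
(no output)
```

View pics/v1.png

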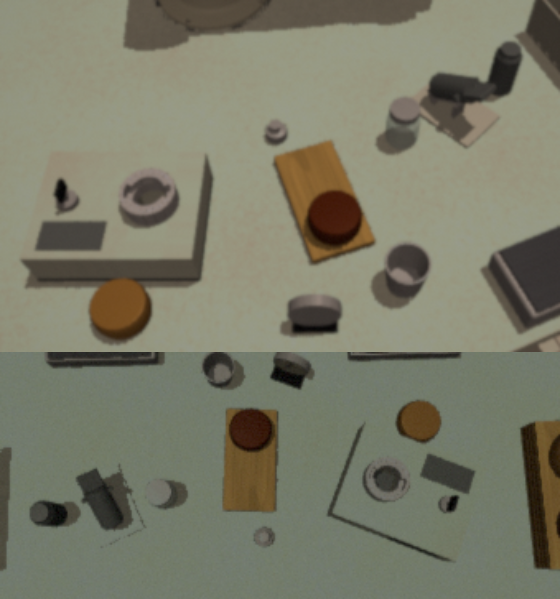

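{"method": "drive_tool", "body": {
  "moves": [
    {"jaw":0,"tx":1,"ty":-0.8,"tz":0.4},
    {"jaw":0,"tx":1,"ty":-0.8,"tz":0.4},
    {"jaw":0,"tx":1,"ty":-0.8,"tz":0.4},
    {"jaw":0,"tx":1,"ty":-0.8,"tz":0.4},
    {"jaw":0,"tx":1,"ty":-0.8,"tz":0.4},
    {"jaw":0,"tx":1,"ty":-0.8,"tz":0.4},
    {"jaw":0,"tx":1,"ty":-0.8,"tz":0.4},
    {"jaw":0,"tx":0.5,"ty":-0.5,"tz":0}
  ]
}}

```text
$.moves[0]: bad value
```

```bash
python3 - <<'E'
from h import *
np.set_printoptions(precision=3,suppress=True)
w=cam('wrist','w1.png')
st=manip.read_state();print(st['ee_pos'],st['tool_rot'],st['clock'],ray(w,(192,256)),ray(w,(192,512))[1])
for n in ['cartridge_mid','cartridge_wing','rack_top']:
    a=manip.find_in(w,n)
    print(n,[(np.round(x['at']),round(x['score'],2)) for x in a[:2]])
E
```

```text
[0.161 0.526 0.231] [ 2.526  1.867 -0.   ] 1.25 (array([0.09 , 0.548, 0.374]), array([ 0.292, -0.091, -0.952])) [ 0.41   0.505 -0.759]
cartridge_mid []
cartridge_wing []
rack_top []
```

View pics/w1.png

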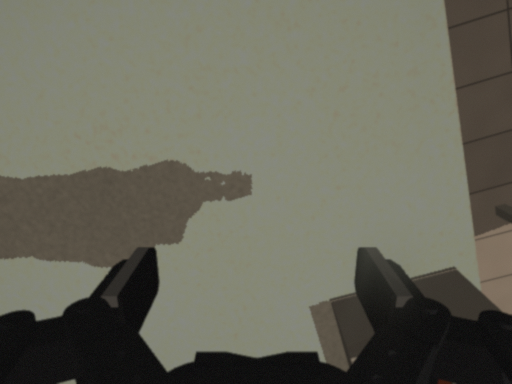

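{"method": "drive_tool", "body": {
  "moves": [
    {"jaw":0,"tx":1,"ty":-0.8,"tz":0.4,"rx":0,"ry":0,"rz":0},
    {"jaw":0,"tx":1,"ty":-0.8,"tz":0.4,"rx":0,"ry":0,"rz":0},
    {"jaw":0,"tx":1,"ty":-0.8,"tz":0.4,"rx":0,"ry":0,"rz":0},
    {"jaw":0,"tx":1,"ty":-0.8,"tz":0.4,"rx":0,"ry":0,"rz":0},
    {"jaw":0,"tx":1,"ty":-0.8,"tz":0.4,"rx":0,"ry":0,"rz":0},
    {"jaw":0,"tx":1,"ty":-0.8,"tz":0.4,"rx":0,"ry":0,"rz":0},
    {"jaw":0,"tx":1,"ty":-0.8,"tz":0.4,"rx":0,"ry":0,"rz":0},
    {"jaw":0,"tx":0.5,"ty":-0.5,"tz":0,"rx":0,"ry":0,"rz":0}
  ]
}}

```text
clock: 2.4
ee_pos: [0.3914, 0.3371, 0.3175]
tool_rot: [2.522, 1.872, 0.001]
ft_force: [-0.8, 0.4, 0.3]
finger_gap: 0.0855
```

```bash
python3 - <<'E'
from h import *
np.set_printoptions(precision=3,suppress=True)
w=cam('wrist','w2.png')
st=manip.read_state();print(st['ee_pos'],st['tool_rot'],st['clock'],ray(w,(192,256)),ray(w,(192,512))[1])
for n in ['cartridge_mid','cartridge_wing','rack_top']:
    a=manip.find_in(w,n)
    print(n,[(np.round(x['at']),round(x['score'],2)) for x in a[:2]])
E
```

```text
[0.392 0.336 0.317] [ 2.522  1.87  -0.   ] 2.45 (array([0.319, 0.359, 0.461]), array([ 0.294, -0.09 , -0.952])) [ 0.409  0.507 -0.759]
cartridge_mid [(array([243., 272.]), 0.9)]
cartridge_wing [(array([245., 271.]), 0.9)]
rack_top []
```

View pics/w2.png

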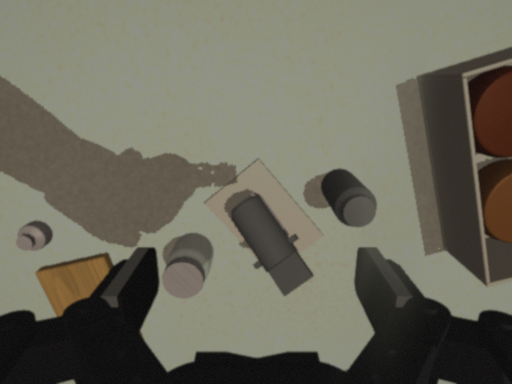

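```bash
cat >> h.py <<'E'
from scipy.optimize import least_squares
def axes(yaw,pitch=np.pi/6):
    z=np.array([np.cos(yaw)*np.cos(pitch),np.sin(yaw)*np.cos(pitch),np.sin(pitch)]);y=np.array([-np.sin(yaw),np.cos(yaw),0]);return np.stack([np.cross(y,z),y,z],1)
# local points wrt foot centre (mm): name->xyz
def fitcart(p,obs,guess=(0.48,0.29,0.08,0.5),z=None):
    def f(v):
        P=axes(v[3]);X=[v[:3]+P@(np.array(l)/1000) for l,_ in obs]
        return np.r_[(proj(p,X)-np.array([[o[1],o[0]] for _,o in obs])).ravel()]
    return least_squares(f,guess)
E
python3 - <<'E'
from h import *
np.set_printoptions(precision=3,suppress=True)
w=cam('wrist')
# obs as (col,row); cart x axis here: y cross z
print(axes(.5))
obs=[((0,33,73.5),(294,238)),((0,-33,73.5),(257,267)),((-6,22,124),(312,274)),((-6,-22,124),(288,295))]
for sgn in (-1,1):
    o=[((sgn*l[0] if 0 else (l[0] if sgn==-1 else -l[0]),l[1],l[2]),q) for l,q in obs]
    r=fitcart(w,o);print(r.x,r.cost,r.fun)
E
```

```text
[[ 0.439 -0.479  0.76 ]
 [ 0.24   0.878  0.415]
 [-0.866  0.     0.5  ]]
[0.476 0.293 0.017 0.481] 2.9369875118220006 [-1.019  0.16   0.99   1.297  0.035  0.073  0.02  -1.463]
[0.474 0.294 0.018 0.449] 1.6667900026190006 [-0.123  0.063  0.94   0.02   0.184  0.796 -0.981 -0.894]
```

{"method": "drive_tool", "body": {
  "moves": [
    {"jaw":0,"tx":0.43,"ty":-0.25,"tz":-0.5,"rx":0,"ry":0,"rz":0.85},
    {"jaw":0,"tx":0.43,"ty":-0.25,"tz":-0.5,"rx":0,"ry":0,"rz":0.85},
    {"jaw":0,"tx":0.43,"ty":-0.25,"tz":-0.5,"rx":0,"ry":0,"rz":0.85},
    {"jaw":0,"tx":0.43,"ty":-0.25,"tz":-0.5,"rx":0,"ry":0,"rz":0.85},
    {"jaw":0,"tx":0.43,"ty":-0.25,"tz":-0.5,"rx":0,"ry":0,"rz":0.85},
    {"jaw":0,"tx":0.43,"ty":-0.25,"tz":-0.5,"rx":0,"ry":0,"rz":0.85},
    {"jaw":0,"tx":0.1,"ty":0,"tz":-0.3,"rx":0,"ry":0,"rz":0.3},
    {"jaw":0,"tx":0,"ty":0,"tz":0,"rx":0,"ry":0,"rz":0}
  ]
}}

```text
clock: 3.65
ee_pos: [0.4662, 0.2988, 0.2136]
tool_rot: [-1.604, -2.698, 0.002]
ft_force: [0.2, -0.4, 0.1]
finger_gap: 0.0854
```

```bash
python3 - <<'E'
from h import *
np.set_printoptions(precision=3,suppress=True)
w=cam('wrist','w3.png')
st=manip.read_state();print(st['ee_pos'],st['q'],st['clock']);print(R.from_rotvec(st['tool_rot']).as_matrix())
for n in ['cartridge_mid','cartridge_wing','rack_top']:
    a=manip.find_in(w,n)
    print(n,[(np.round(x['at']),round(x['score'],2)) for x in a[:2]])
c=w['img'][100:340,130:400,::-1];cv2.imwrite('pics/w3c.png',cv2.resize(c,None,fx=2.5,fy=2.5,interpolation=cv2.INTER_CUBIC))
np.savez('w3.npz',mtx=w['mtx'],rvec=w['rvec'],tvec=w['tvec'])
E
```

```text
[0.466 0.299 0.214] [0.569 0.092 0.148 1.629 0.001 0.072] 3.7
[[-0.477  0.879 -0.002]
 [ 0.879  0.477  0.   ]
 [ 0.001 -0.002 -1.   ]]
cartridge_mid [(array([227., 255.]), 0.82)]
cartridge_wing [(array([231., 252.]), 0.89), (array([93., 12.]), 0.29)]
rack_top [(array([156., 253.]), 0.79)]
```

View pics/w3c.png

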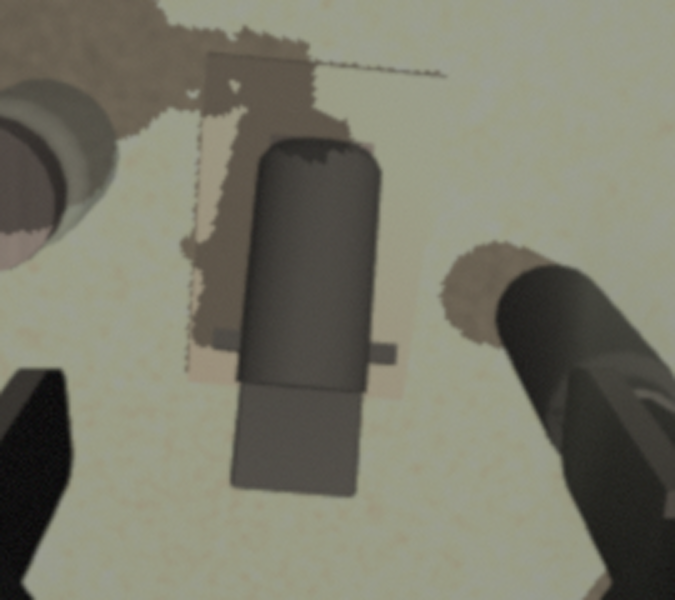

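```bash
python3 - <<'E'
from h import *
np.set_printoptions(precision=4,suppress=True)
w=dict(np.load('w3.npz'))
obs=[((0,33,73.5),(397,354)),((0,-33,73.5),(213,340)),((-6,22,124),(355,496)),((-6,-22,124),(231,487))]
obs=[(l,(130+a/2.5-.3,100+b/2.5-.3)) for l,(a,b) in obs]
r=fitcart(w,obs);print(r.x,r.cost,r.fun)
v=r.x;A=axes(v[3])
for s in (40,45,62): print(s,v[:3]+A[:,2]*s/1000)
t=cam('top');s=cam('scene')
for p,n in((t,'top'),(s,'scene')):
    a=manip.find_in(p,'canister')[0]['at'];m=manip.find_in(p,'cartridge_mid');print(n,a,atz(p,a,.06),m and (m[0]['at'],proj(p,v[:3]+A[:,2]*.062),atz(p,m[0]['at'],.07)))
c=np.array([atz(w,(100+405/2.5,130+525/2.5),0)]);print('canister near top?',c, [atz(w,(100+y/2.5,130+x/2.5),0)for x,y in((445,285),(497,310))])
E
```

```text
[0.4621 0.2982 0.0385 0.4081] 1.2920077824814193 [-0.1002 -1.0334 -0.3761  0.6414  0.379   0.7909  0.0721 -0.423 ]
40 [0.4939 0.312  0.0585]
45 [0.4979 0.3137 0.061 ]
62 [0.5114 0.3196 0.0695]Traceback (most recent call last):
  File "<stdin>", line 11, in <module>
IndexError: list index out of range
```

```bash
python3 - <<'E'
from h import *
np.set_printoptions(precision=4,suppress=True)
w=dict(np.load('w3.npz'))
obs=[((0,33,73.5),(397,354)),((0,-33,73.5),(213,340)),((-6,22,124),(355,496)),((-6,-22,124),(231,487))]
obs=[(l,(130+a/2.5-.3,100+b/2.5-.3)) for l,(a,b) in obs]
t=cam('top','t1.png');m=manip.find_in(t,'cartridge_mid');print([(x['at'],x['score'])for x in m])
v=fitcart(w,obs).x;A=axes(v[3])
print(proj(t,[v[:3],v[:3]+A@[0,0,.062],v[:3]+A@[0,0,.124],v[:3]+A@[0,.033,.0735],v[:3]+A@[0,-.033,.0735]]))
# body side lines: 48mm wide: measure apparent body width vs z
c=cv2.imread('pics/t0.png')[195:285,125:225];cv2.imwrite('pics/t0c.png',cv2.resize(c,None,fx=6,fy=6,interpolation=cv2.INTER_CUBIC))
print([(n,[(np.round(x['at']),round(x['score'],2))for x in manip.find_in(t,n)[:3]]) for n in('canister','jar')])
E
```

```text
[([222.4, 168.3], 0.8), ([231.2, 382.9], 0.58)]
[[243.3224 178.5931]
 [228.2475 170.3316]
 [212.6033 161.7581]
 [229.5618 159.5697]
 [221.2322 177.9287]]
[('canister', [(array([236., 184.]), 0.42)]), ('jar', [(array([226., 203.]), 0.55)])]
```

View pics/t0c.png

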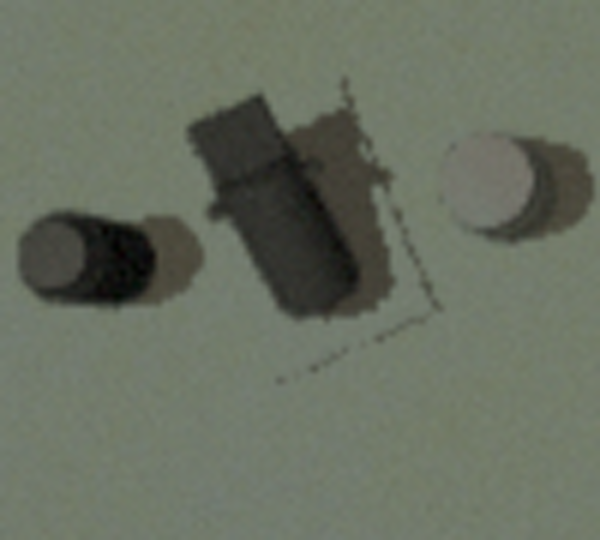

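```bash
python3 - <<'E'
from h import *
np.set_printoptions(precision=4,suppress=True)
w=dict(np.load('w3.npz'));t=cam('top')
L=[(0,33,73.5),(0,-33,73.5),(-6,22,124),(-6,-22,124)]
ow=[(130+a/2.5-.3,100+b/2.5-.3) for a,b in [(397,354),(213,340),(355,496),(231,487)]]
ot=[(125+a/6-.4,195+b/6-.4) for a,b in [(213,211),(318,166),(188,130),(262,96)]]
def f(v):
    X=[v[:3]+axes(v[3])@(np.array(l)/1000) for l in L]
    return np.r_[(proj(w,X)[:,::-1]-ow).ravel(),(proj(t,X)[:,::-1]-ot).ravel()]
r=least_squares(f,(0.46,.298,.038,.41));v=r.x;print(v,r.fun)
A=axes(v[3])
for s in (40,45,50): print(s,v[:3]+A[:,2]*s/1000)
top=atz(t,(195+257/6,125+52/6),.106);d=top-v[:3];print('canister',top,'lat',d@A[:,1],'along',d[:2]@A[:2,2]/np.cos(np.pi/6))
top=atz(t,(195+182/6,125+490/6),.085);d=top-v[:3];print('jar',top,'lat',d@A[:,1],'along',d[:2]@A[:2,2]/np.cos(np.pi/6))
E
```

```text
[0.4614 0.298  0.0395 0.4064] [-0.8717 -0.2406  0.5249 -0.653   0.8222  0.4455 -0.6015  0.0476 -0.5356
 -0.0494  0.354  -0.857  -0.4986 -0.0585 -0.3076 -0.013 ]
40 [0.4932 0.3117 0.0595]
45 [0.4972 0.3134 0.062 ]
50 [0.5012 0.3152 0.0645]
canister [0.4804 0.4283 0.106 ] lat 0.11213564137299745 along 0.06896318877785104
jar [0.5168 0.1962 0.085 ] lat -0.11546925955561485 along 0.010581498174485855
```

{"method": "drive_tool", "body": {
  "moves": [
    {"jaw":0,"tx":0.53,"ty":0.25,"tz":-0.3,"rx":0,"ry":0,"rz":-0.35},
    {"jaw":0,"tx":0.53,"ty":0.25,"tz":-0.5,"rx":0,"ry":0,"rz":-0.35},
    {"jaw":0,"tx":0,"ty":0,"tz":-0.8,"rx":0,"ry":0,"rz":0},
    {"jaw":0,"tx":0,"ty":0,"tz":-0.8,"rx":0,"ry":0,"rz":0},
    {"jaw":0,"tx":0,"ty":0,"tz":-0.8,"rx":0,"ry":0,"rz":0},
    {"jaw":0,"tx":0,"ty":0,"tz":-0.8,"rx":0,"ry":0,"rz":0},
    {"jaw":0,"tx":0,"ty":0,"tz":-0.8,"rx":0,"ry":0,"rz":0},
    {"jaw":0,"tx":0,"ty":0,"tz":-0.4,"rx":0,"ry":0,"rz":0}
  ]
}}

```text
clock: 5.25
ee_pos: [0.5004, 0.3136, 0.0552]
tool_rot: [-1.743, -2.614, -0.004]
ft_force: [0.7, -0.4, 0.4]
finger_gap: 0.0854
```

```bash
python3 - <<'E'
from h import *
np.set_printoptions(precision=3,suppress=True)
st=manip.read_state();print(st['ee_pos'],st['q'],st['ft_force']);M=R.from_rotvec(st['tool_rot']).as_matrix();print(np.degrees(np.arctan2(M[1,0],M[0,0])),M[:,2])
cam('wrist','w4.png')
t=cam('top')
for n in ('board_top','port','key_grip','weight'): print(n,[(np.round(x['at']),round(x['score'],2))for x in manip.find_in(t,n)[:3]])
E
```

```text
[0.5   0.314 0.055] [ 0.559  0.184 -0.056  1.328  0.001  0.165] [ 0.706 -0.367  0.424]
112.61073125908428 [ 0.001  0.002 -1.   ]
board_top [(array([213., 260.]), 0.56)]
port [(array([224., 358.]), 0.92), (array([226., 204.]), 0.65)]
key_grip [(array([233., 384.]), 0.38), (array([225., 357.]), 0.15)]
weight [(array([252., 267.]), 0.68), (array([225., 203.]), 0.42), (array([225., 358.]), 0.22)]
```

View pics/w4.png

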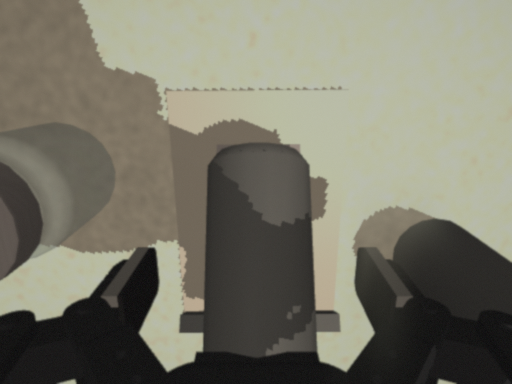

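{"method": "drive_tool", "body": {
  "moves": [
    {"jaw":0,"tx":-0.07,"ty":0,"tz":-0.47,"rx":0,"ry":0,"rz":0.07},
    {"jaw":1,"tx":0,"ty":0,"tz":0,"rx":0,"ry":0,"rz":0},
    {"jaw":1,"tx":0,"ty":0,"tz":0,"rx":0,"ry":0,"rz":0},
    {"jaw":1,"tx":0,"ty":0,"tz":0,"rx":0,"ry":0,"rz":0},
    {"jaw":1,"tx":0,"ty":0,"tz":0,"rx":0,"ry":0,"rz":0},
    {"jaw":1,"tx":0,"ty":0,"tz":0,"rx":0,"ry":0,"rz":0},
    {"jaw":1,"tx":0,"ty":0,"tz":0,"rx":0,"ry":0,"rz":0},
    {"jaw":1,"tx":0,"ty":0,"tz":0.1,"rx":0,"ry":0,"rz":0}
  ]
}}

```text
clock: 6.55
ee_pos: [0.4994, 0.3144, 0.0469]
tool_rot: [1.728, 2.622, 0.01]
ft_force: [0.0, 0.2, -3.4]
finger_gap: 0.0468
```

{"method": "drive_tool", "body": {
  "moves": [
    {"jaw":1,"tx":0,"ty":0,"tz":1,"rx":0,"ry":0,"rz":0},
    {"jaw":1,"tx":0,"ty":0,"tz":1,"rx":0,"ry":0,"rz":0},
    {"jaw":1,"tx":0,"ty":0,"tz":1,"rx":0,"ry":0,"rz":0},
    {"jaw":1,"tx":0,"ty":0,"tz":1,"rx":0,"ry":0,"rz":0},
    {"jaw":1,"tx":0,"ty":0,"tz":1,"rx":0.4,"ry":-0.9,"rz":0},
    {"jaw":1,"tx":0,"ty":0,"tz":0.5,"rx":0.4,"ry":-0.9,"rz":0},
    {"jaw":1,"tx":0,"ty":0,"tz":0,"rx":0.4,"ry":-0.9,"rz":0},
    {"jaw":1,"tx":0,"ty":0,"tz":0,"rx":0.4,"ry":-0.9,"rz":0}
  ]
}}

```text
clock: 7.55
ee_pos: [0.5001, 0.315, 0.2146]
tool_rot: [1.52, 2.304, 0.676]
ft_force: [-0.5, -0.7, -2.2]
finger_gap: 0.0462
```

```bash
python3 - <<'E'
from h import *
np.set_printoptions(precision=3,suppress=True)
st=manip.read_state();print(st['ee_pos'],st['q'],st['ft_force'],st['finger_gap']);M=R.from_rotvec(st['tool_rot']).as_matrix();print(M)
t=cam('top','t2.png');s=cam('scene','s2.png')
a=cv2.resize(t['img'][170:290,230:450,::-1],(792,432),interpolation=cv2.INTER_CUBIC)
cv2.imwrite('pics/t2c.png',a)
E
```

```text
[0.5   0.315 0.215] [ 0.61  -0.378 -0.395  0.997 -0.1    0.177] [-0.47  -0.661 -2.244] 0.04620667281292216
[[-0.396  0.777  0.488]
 [ 0.918  0.33   0.219]
 [ 0.009  0.535 -0.845]]
```

View pics/t2c.png

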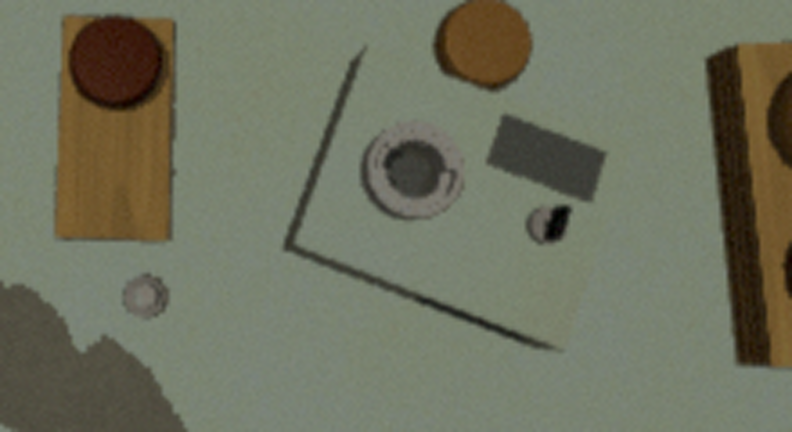

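```bash
python3 - <<'E'
from h import *
np.set_printoptions(precision=3,suppress=True)
t=cam('top');g=lambda x,y,z:atz(t,(170+y/3.6-.4,230+x/3.6-.4),z)
c=[g(x,y,.018) for x,y in((65,16),(174,20),(171,241),(56,238))];print(np.array(c),np.mean(c,0))
m=np.mean(c,0); u=(c[0]+c[1]-c[2]-c[3]);u/=np.linalg.norm(u);print('board yaw deg',np.degrees(np.arctan2(u[1],u[0])),'stand',m-u*.055,'near edge',(c[2]+c[3])/2)
print('weight',g(146,296,.03)); p=g(413,169,.113);k=g(562,218,.114);print('port',p,'key',k,np.linalg.norm(p-k),'yaw of -y',np.degrees(np.arctan2(*(p-k)[[1,0]]))-90)
s=cam('scene')
for n in('port','key_grip','unit_top'):
  for q,nm in((s,'s'),(t,'t')): print(n,nm,[(np.round(x['at'],1),round(x['score'],2)) for x in manip.find_in(q,n)[:2]])
E
```

```text
[[ 0.702  0.06   0.018]
 [ 0.695 -0.048  0.018]
 [ 0.478 -0.038  0.018]
 [ 0.483  0.073  0.018]] [0.589 0.012 0.018]
board yaw deg -3.0298764198197485 stand [0.535 0.015 0.018] near edge [0.481 0.017 0.018]
weight [ 0.426 -0.012  0.03 ]
port [ 0.532 -0.252  0.113] key [ 0.485 -0.381  0.114] 0.13734325899045893 yaw of -y -20.006498661199387
port s [(array([215.2, 126.9]), 0.7)]
port t [(array([225.4, 356.4]), 0.56)]
key_grip s [(array([197.8,  86.9]), 0.62)]
key_grip t []
unit_top s [(array([216.3, 127. ]), 0.65)]
unit_top t [(array([225.1, 357.9]), 0.71)]
```

{"method": "drive_tool", "body": {
  "moves": [
    {"jaw":1,"tx":0,"ty":-1,"tz":0,"rx":0.4,"ry":-0.9,"rz":0},
    {"jaw":1,"tx":0.2,"ty":-1,"tz":0,"rx":0.4,"ry":-0.9,"rz":0},
    {"jaw":1,"tx":0.2,"ty":-1,"tz":0,"rx":0.4,"ry":-0.9,"rz":0},
    {"jaw":1,"tx":0.2,"ty":-1,"tz":0,"rx":0.2,"ry":-0.45,"rz":0},
    {"jaw":1,"tx":0.2,"ty":-1,"tz":0,"rx":0,"ry":0,"rz":-0.7},
    {"jaw":1,"tx":0.2,"ty":-1,"tz":0,"rx":0,"ry":0,"rz":-0.7},
    {"jaw":1,"tx":0.2,"ty":-1,"tz":-0.5,"rx":0,"ry":0,"rz":-0.7},
    {"jaw":1,"tx":0.2,"ty":-1,"tz":-0.5,"rx":0,"ry":0,"rz":-0.7}
  ]
}}

```text
clock: 9.05
ee_pos: [0.5688, 0.0762, 0.1786]
tool_rot: [1.599, 1.606, 0.916]
ft_force: [0.9, 0.4, -2.5]
finger_gap: 0.047
```

```bash
cat >> h.py <<'E'
def stt():
    np.set_printoptions(precision=3,suppress=True)
    st=manip.read_state();M=R.from_rotvec(st['tool_rot']).as_matrix()
    print('p',st['ee_pos'],'q',st['q'],'f',st['ft_force'],'gap',st['finger_gap'],'t',st['clock']);print('xyaw',np.degrees(np.arctan2(M[1,0],M[0,0])),'z',M[:,2],'x',M[:,0]);return st,M
E
python3 - <<'E'
from h import *
stt();cam('wrist','w5.png');s=cam('scene','s5.png')
w=cv2.imread('pics/w5.png');a=s['img'][60:300,100:400,::-1]
cv2.imwrite('pics/v5.png',np.hstack([cv2.resize(w,(400,300)),cv2.resize(a,(400,300))]))
E
```

```text
p [0.569 0.076 0.179] q [ 0.218 -0.823 -0.976  0.401 -0.171  0.118] f [ 0.91   0.357 -2.479] gap 0.046966077951647665 t 9.05
xyaw 90.6101415613056 z [ 0.855  0.015 -0.519] x [-0.011  1.     0.011]
```

View pics/v5.png

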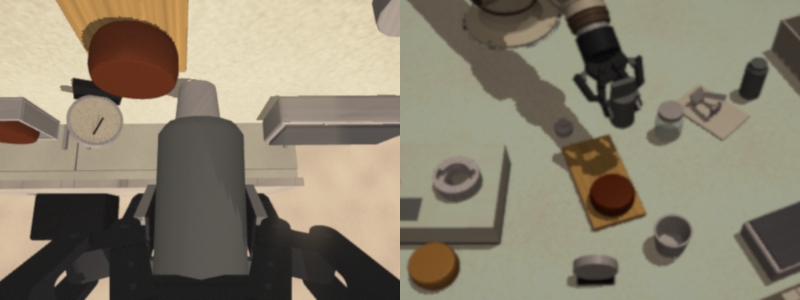

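```bash
cat > fk.py <<'E'
import numpy as np
from scipy.optimize import least_squares
D=np.array([[.087,.176,1.66,.55,.231],[.092,.148,1.629,.5536,.2136],[.184,-.056,1.328,.5903,.0552],[-.378,-.395,.997,.591,.2146],[-.823,-.976,.401,.574,.1786]])
def fk(v,q2,q3,q4):
    L1,L2,d,h,Lt,a=v; b=q2-q3; th=b+q4
    return a+L1*np.sin(q2)+L2*np.cos(b)+d*np.sin(b)+Lt*np.cos(th), h+L1*np.cos(q2)-L2*np.sin(b)+d*np.cos(b)-Lt*np.sin(th)
def res(v): 
    r,z=fk(v,*D[:,:3].T); return np.r_[r-D[:,3],z-D[:,4],.002*(v-np.array([.35,.35,0,.3,.25,0]))]
if __name__=='__main__':
    s=least_squares(res,[.35,.35,0.,.3,.25,0]);v=s.x;print(v,s.fun[:10])
    for th in (.52,.8,1.0):
        for r in (.5,.55):
            for z in (.056,.1):
                def g(q): R=fk(v,q[0],q[1],th-q[0]+q[1]);return R[0]-r,R[1]-z
                o=least_squares(g,[-.5,-.5]);q=o.x;print(th,r,z,np.round([*q,th-q[0]+q[1]],2),o.cost<1e-8)
E
python3 fk.py
```

```text
[ 0.43664582  0.51824554  0.03038575  0.16481278  0.44513935 -0.00141517] [-7.19314706e-05 -1.48910356e-04  3.41775521e-05  3.64876785e-04
 -1.78204822e-04 -3.71982720e-06  2.18442629e-04  7.67800790e-05
 -2.97143112e-04  6.18051514e-06]
0.52 0.5 0.056 [-1.16 -1.34  0.34] True
0.52 0.5 0.1 [-1.18 -1.26  0.44] True
0.52 0.55 0.056 [-0.82 -1.24  0.1 ] True
0.52 0.55 0.1 [-0.9  -1.18  0.23] True
0.8 0.5 0.056 [-0.82 -1.05  0.58] True
0.8 0.5 0.1 [-0.85 -0.97  0.67] True
0.8 0.55 0.056 [-0.63 -0.97  0.47] True
0.8 0.55 0.1 [-0.67 -0.9   0.57] True
1.0 0.5 0.056 [-0.61 -0.85  0.76] True
1.0 0.5 0.1 [-0.63 -0.77  0.86] True
1.0 0.55 0.056 [-0.46 -0.76  0.7 ] True
1.0 0.55 0.1 [-0.48 -0.69  0.79] True
```

```bash
cat > ik.py <<'E'
import numpy as np
from scipy.optimize import least_squares
L1,L2,d,h,a=.43665,.51825,.03039,.16481,-.0014;l4,l5=.161,.284
def FK(q):
    q1,q2,q3,q4,q5=q[:5];b=q2-q3;th=b+q4
    r=a+L1*np.sin(q2)+L2*np.cos(b)+d*np.sin(b);z=h+L1*np.cos(q2)-L2*np.sin(b)+d*np.cos(b)
    e=np.array([np.cos(th),0,-np.sin(th)]);t=np.cos(q5)*e+np.sin(q5)*np.array([0,1,0])
    p=np.array([r,0,z])+l4*e+l5*t;c,s=np.cos(q1),np.sin(q1);Rz=np.array([[c,-s,0],[s,c,0],[0,0,1]])
    return Rz@p,Rz@t
lo=np.array([-3.13,-.85,-1.15,-2.2,-1.44]);hi=np.array([3.13,1.81,1.24,2.28,1.52])
def IK(p,t,q0=(.2,-.6,-.8,.5,0.),lim=True):
    def f(q): P,T=FK(q);return np.r_[(P-p)*5,T-t]
    return min((least_squares(f,np.clip(np.array(g),lo+.01,hi-.01),bounds=(lo,hi)) for g in(q0,(.3,-.3,-.6,.5,-.8),(-.3,-.3,-.6,.5,.8))),key=lambda o:o.cost)
E
python3 - <<'E'
from ik import *
print(FK([.218,-.823,-.976,.401,-.171]))
for al in range(-80,81,10):
    A=np.radians(al);th=np.pi/6;out=[]
    for z in(.066,.12):
        o=IK(np.array([.534+.017*np.cos(A),.015+.017*np.sin(A),z-.008*0]),np.array([np.cos(A)*np.cos(th),np.sin(A)*np.cos(th),-.5]))
        out.append((round(o.cost*1e4,2),np.round(o.x,2)))
    print(al,out)
E
```

```text
(array([0.5671546 , 0.07613706, 0.18086222]), array([ 0.85499264,  0.01510524, -0.51842012]))
-80 [(np.float64(0.0), array([ 0.45,  0.35, -0.15,  1.52, -0.98])), (np.float64(0.0), array([ 0.45,  0.3 , -0.1 ,  1.61, -0.98]))]
-70 [(np.float64(0.0), array([ 0.47,  0.18, -0.33,  1.26, -1.04])), (np.float64(0.0), array([ 0.47,  0.13, -0.28,  1.36, -1.04]))]
-60 [(np.float64(0.0), array([ 0.47, -0.02, -0.54,  0.95, -1.04])), (np.float64(0.0), array([ 0.47, -0.07, -0.48,  1.07, -1.04]))]
-50 [(np.float64(0.0), array([ 0.46, -0.21, -0.74,  0.65, -1.  ])), (np.float64(0.0), array([ 0.46, -0.27, -0.67,  0.78, -1.  ]))]
-40 [(np.float64(0.0), array([ 0.42, -0.39, -0.91,  0.41, -0.9 ])), (np.float64(0.0), array([ 0.42, -0.46, -0.84,  0.54, -0.9 ]))]
-30 [(np.float64(0.0), array([ 0.37, -0.55, -1.04,  0.25, -0.74])), (np.float64(0.0), array([ 0.37, -0.62, -0.97,  0.39, -0.74]))]
-20 [(np.float64(0.0), array([ 0.28, -0.68, -1.14,  0.16, -0.54])), (np.float64(0.0), array([ 0.28, -0.76, -1.06,  0.32, -0.54]))]
-10 [(np.float64(10.89), array([ 0.18, -0.75, -1.15,  0.2 , -0.31])), (np.float64(0.39), 
[... 521 characters left out ...]
0.0), array([-0.29, -0.67, -1.01,  0.36,  0.68]))]
40 [(np.float64(0.0), array([-0.35, -0.44, -0.96,  0.34,  0.85])), (np.float64(0.0), array([-0.35, -0.51, -0.89,  0.49,  0.85]))]
50 [(np.float64(0.0), array([-0.39, -0.27, -0.8 ,  0.56,  0.97])), (np.float64(0.0), array([-0.39, -0.34, -0.73,  0.69,  0.97]))]
60 [(np.float64(0.0), array([-0.41, -0.08, -0.61,  0.85,  1.04])), (np.float64(0.0), array([-0.41, -0.14, -0.54,  0.97,  1.04]))]
70 [(np.float64(0.0), array([-0.41,  0.12, -0.4 ,  1.16,  1.04])), (np.float64(0.0), array([-0.41,  0.07, -0.34,  1.27,  1.04]))]
80 [(np.float64(0.0), array([-0.4 ,  0.3 , -0.2 ,  1.44,  1.  ])), (np.float64(0.0), array([-0.4 ,  0.25, -0.15,  1.54,  1.  ]))]
```

{"method": "drive_tool", "body": {
  "moves": [
    {"jaw":1,"tx":0,"ty":-0.3,"tz":0,"rx":0,"ry":0,"rz":-0.9},
    {"jaw":1,"tx":-0.1,"ty":-0.3,"tz":0,"rx":0,"ry":0,"rz":-0.9},
    {"jaw":1,"tx":-0.1,"ty":-0.3,"tz":0,"rx":0,"ry":0,"rz":-0.9},
    {"jaw":1,"tx":-0.1,"ty":-0.3,"tz":-0.3,"rx":0,"ry":0,"rz":-0.9},
    {"jaw":1,"tx":-0.1,"ty":-0.3,"tz":-0.5,"rx":0,"ry":0,"rz":-0.9},
    {"jaw":1,"tx":-0.1,"ty":-0.3,"tz":-0.6,"rx":0,"ry":0,"rz":-0.9},
    {"jaw":1,"tx":-0.1,"ty":-0.3,"tz":-0.6,"rx":0,"ry":0,"rz":-0.4},
    {"jaw":1,"tx":0,"ty":0,"tz":-0.3,"rx":0,"ry":0,"rz":0}
  ]
}}

```text
clock: 10.15
ee_pos: [0.5548, 0.0191, 0.1123]
tool_rot: [2.006, 0.796, 0.466]
ft_force: [0.3, 0.7, -2.2]
finger_gap: 0.0464
```

```bash
python3 - <<'E'
from h import *
st,M=stt();t=M[:,2];print('az',np.degrees(np.arctan2(t[1],t[0])),'elev',np.degrees(np.arcsin(t[2])))
s=cam('scene','s6.png');t=cam('top','t6.png')
a=cv2.resize(s['img'][110:240,170:340,::-1],(520,398),interpolation=cv2.INTER_CUBIC)
b=cv2.resize(t['img'][170:270,220:290,::-1],(279,398),interpolation=cv2.INTER_CUBIC)
cv2.imwrite('pics/v6.png',np.hstack([a,b]))
E
```

```text
p [0.555 0.019 0.112] q [ 0.464 -0.302 -0.705  0.707 -0.947  1.041] f [ 0.282  0.739 -2.241] gap 0.04640594509462015 t 10.15
xyaw 43.78285812884786 z [ 0.595 -0.609 -0.524] x [0.722 0.692 0.016]
az -45.66412768476217 elev -31.568097785976047
```

View pics/v6.png

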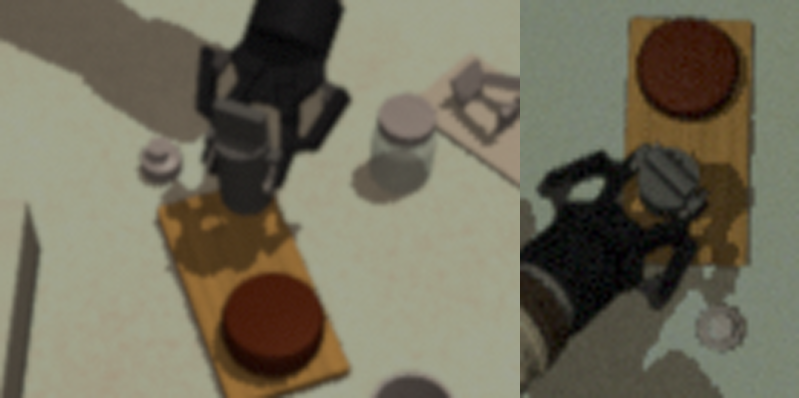

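{"method": "drive_tool", "body": {
  "moves": [
    {"jaw":1,"tx":-0.15,"ty":-0.25,"tz":-0.4,"rx":-0.11,"ry":-0.03,"rz":0},
    {"jaw":1,"tx":-0.15,"ty":-0.25,"tz":-0.5,"rx":-0.11,"ry":-0.03,"rz":0},
    {"jaw":1,"tx":0,"ty":0,"tz":-0.4,"rx":0,"ry":0,"rz":0},
    {"jaw":1,"tx":0,"ty":0,"tz":-0.2,"rx":0,"ry":0,"rz":0},
    {"jaw":1,"tx":0,"ty":0,"tz":-0.1,"rx":0,"ry":0,"rz":0},
    {"jaw":1,"tx":0,"ty":0,"tz":-0.1,"rx":0,"ry":0,"rz":0},
    {"jaw":1,"tx":0,"ty":0,"tz":0,"rx":0,"ry":0,"rz":0},
    {"jaw":1,"tx":0,"ty":0,"tz":0,"rx":0,"ry":0,"rz":0}
  ]
}}

```text
clock: 11.25
ee_pos: [0.5483, 0.0061, 0.066]
tool_rot: [1.974, 0.794, 0.473]
ft_force: [0.4, -1.0, -3.7]
finger_gap: 0.0466
```

```bash
python3 - <<'E'
from h import *
st,M=stt();t=M[:,2];print('az',np.degrees(np.arctan2(t[1],t[0])),'elev',np.degrees(np.arcsin(t[2])))
E
```

```text
p [0.548 0.006 0.066] q [ 0.453 -0.29  -0.814  0.54  -0.965  0.989] f [ 0.364 -0.956 -3.678] gap 0.04664256062876475 t 11.25
xyaw 44.15212139783289 z [ 0.608 -0.619 -0.498] x [0.717 0.697 0.01 ]
az -45.5037352318151 elev -29.860420840286277
```

{"method": "drive_tool", "body": {
  "moves": [
    {"jaw":1,"tx":0,"ty":0,"tz":-0.12,"rx":-0.05,"ry":0.05,"rz":0},
    {"jaw":1,"tx":0,"ty":0,"tz":-0.12,"rx":0,"ry":0,"rz":0},
    {"jaw":1,"tx":0,"ty":0,"tz":-0.07,"rx":0,"ry":0,"rz":0},
    {"jaw":1,"tx":0,"ty":0,"tz":0,"rx":0,"ry":0,"rz":0},
    {"jaw":1,"tx":0,"ty":0,"tz":0,"rx":0,"ry":0,"rz":0},
    {"jaw":1,"tx":0,"ty":0,"tz":0,"rx":0,"ry":0,"rz":0},
    {"jaw":1,"tx":0,"ty":0,"tz":0,"rx":0,"ry":0,"rz":0},
    {"jaw":1,"tx":0,"ty":0,"tz":0,"rx":0,"ry":0,"rz":0}
  ]
}}

```text
clock: 12.25
ee_pos: [0.5484, 0.0061, 0.0564]
tool_rot: [1.97, 0.799, 0.463]
ft_force: [0.5, -0.1, -3.3]
finger_gap: 0.0467
```

```bash
python3 - <<'E'
from h import *
st,M=stt();t=M[:,2];print('az',np.degrees(np.arctan2(t[1],t[0])),'elev',np.degrees(np.arcsin(t[2])))
E
```

```text
p [0.548 0.006 0.056] q [ 0.454 -0.269 -0.818  0.524 -0.969  0.988] f [ 0.53  -0.095 -3.258] gap 0.04672829045613612 t 12.25
xyaw 44.15272333285695 z [ 0.604 -0.622 -0.498] x [0.717 0.697 0.   ]
az -45.83818730430502 elev -29.85083825680389
```

{"method": "drive_tool", "body": {
  "moves": [
    {"jaw":1,"tx":0,"ty":0,"tz":-0.05,"rx":0,"ry":0,"rz":0},
    {"jaw":1,"tx":0,"ty":0,"tz":-0.05,"rx":0,"ry":0,"rz":0},
    {"jaw":1,"tx":0,"ty":0,"tz":-0.04,"rx":0,"ry":0,"rz":0},
    {"jaw":1,"tx":0,"ty":0,"tz":-0.04,"rx":0,"ry":0,"rz":0},
    {"jaw":1,"tx":0,"ty":0,"tz":0,"rx":0,"ry":0,"rz":0},
    {"jaw":1,"tx":0,"ty":0,"tz":0,"rx":0,"ry":0,"rz":0},
    {"jaw":1,"tx":0,"ty":0,"tz":0,"rx":0,"ry":0,"rz":0},
    {"jaw":1,"tx":0,"ty":0,"tz":0,"rx":0,"ry":0,"rz":0}
  ]
}}

```text
clock: 13.25
ee_pos: [0.5505, 0.0059, 0.0565]
tool_rot: [1.965, 0.79, 0.469]
ft_force: [-0.0, -0.1, 1.2]
finger_gap: 0.0467
```

```bash
python3 - <<'E'
from h import *
st,M=stt()
E
```

```text
p [0.551 0.006 0.056] q [ 0.454 -0.264 -0.82   0.509 -0.976  0.988] f [-0.022 -0.108  1.175] gap 0.04667339892596582 t 13.25
xyaw 43.97007312151385 z [ 0.607 -0.626 -0.49 ] x [0.72  0.694 0.005]
```

{"method": "drive_tool", "body": {
  "moves": [
    {"jaw":0.7,"tx":0,"ty":0,"tz":0,"rx":0,"ry":0,"rz":0},
    {"jaw":0.4,"tx":0,"ty":0,"tz":0,"rx":0,"ry":0,"rz":0},
    {"jaw":0,"tx":0,"ty":0,"tz":0,"rx":0,"ry":0,"rz":0},
    {"jaw":0,"tx":0,"ty":0,"tz":0,"rx":0,"ry":0,"rz":0},
    {"jaw":0,"tx":0,"ty":0,"tz":0,"rx":0,"ry":0,"rz":0},
    {"jaw":0,"tx":0,"ty":0,"tz":0,"rx":0,"ry":0,"rz":0},
    {"jaw":0,"tx":-0.2,"ty":0.2,"tz":0.16,"rx":0,"ry":0,"rz":0},
    {"jaw":0,"tx":-0.4,"ty":0.4,"tz":0.33,"rx":0,"ry":0,"rz":0}
  ]
}}

```text
clock: 14.25
ee_pos: [0.5319, 0.0234, 0.0706]
tool_rot: [1.965, 0.789, 0.467]
ft_force: [-0.2, -0.6, 0.2]
finger_gap: 0.0851
```

```bash
python3 - <<'E'
from h import *
st,M=stt()
s=cam('scene','s7.png');w=cam('wrist','w7.png')
print([(x['at'],x['score'])for x in manip.find_in(s,'cartridge_wing')[:2]],[(x['at'],x['score'])for x in manip.find_in(s,'cartridge_mid')[:2]])
print(proj(s,[[.537,.017,.018+.106],[.537,.017,.08]]))
E
```

```text
p [0.532 0.023 0.071] q [ 0.512 -0.284 -0.793  0.638 -1.003  1.085] f [-0.236 -0.629  0.153] gap 0.08514569559104462 t 14.25
xyaw 43.887051712766024 z [ 0.606 -0.627 -0.49 ] x [0.721 0.693 0.004]
[([174.8, 244.9], 0.96), ([214.4, 258.8], 0.56)] [([175.2, 244.0], 0.8)]
[[163.097 243.805]
 [173.114 244.333]]
```

{"method": "drive_tool", "body": {
  "moves": [
    {"jaw":0,"tx":-0.6,"ty":0.62,"tz":0.5,"rx":0,"ry":0,"rz":0},
    {"jaw":0,"tx":-0.6,"ty":0.62,"tz":0.5,"rx":0,"ry":0,"rz":0},
    {"jaw":0,"tx":-0.6,"ty":0.62,"tz":0.6,"rx":0,"ry":0,"rz":0},
    {"jaw":0,"tx":-0.6,"ty":0.62,"tz":1,"rx":0,"ry":0,"rz":0},
    {"jaw":0,"tx":0,"ty":0,"tz":1,"rx":0.7,"ry":0.7,"rz":0},
    {"jaw":0,"tx":0,"ty":0,"tz":1,"rx":0.7,"ry":0.7,"rz":0},
    {"jaw":0,"tx":0,"ty":0,"tz":1,"rx":0.7,"ry":0.7,"rz":0},
    {"jaw":0,"tx":0,"ty":0,"tz":0.5,"rx":0.7,"ry":0.7,"rz":0}
  ]
}}

```text
clock: 15.45
ee_pos: [0.4581, 0.0995, 0.2525]
tool_rot: [2.476, 1.016, 0.242]
ft_force: [-0.1, 0.1, -0.8]
finger_gap: 0.0854
```

{"method": "drive_tool", "body": {
  "moves": [
    {"jaw":0,"tx":0,"ty":-0.2,"tz":0,"rx":0.7,"ry":0.7,"rz":0},
    {"jaw":0,"tx":0,"ty":-0.2,"tz":0,"rx":0.7,"ry":0.7,"rz":0},
    {"jaw":0,"tx":0,"ty":-0.2,"tz":0,"rx":0.7,"ry":0.7,"rz":0},
    {"jaw":0,"tx":0,"ty":-0.2,"tz":0,"rx":0.4,"ry":0.4,"rz":0.5},
    {"jaw":0,"tx":0,"ty":-0.2,"tz":0,"rx":0,"ry":0,"rz":1},
    {"jaw":0,"tx":0,"ty":-0.2,"tz":0,"rx":0,"ry":0,"rz":1},
    {"jaw":0,"tx":0,"ty":-0.2,"tz":0,"rx":0,"ry":0,"rz":1},
    {"jaw":0,"tx":0,"ty":-0.2,"tz":0,"rx":0,"ry":0,"rz":1}
  ]
}}

```text
clock: 16.45
ee_pos: [0.4662, 0.0463, 0.2506]
tool_rot: [-2.364, -2.041, 0.015]
ft_force: [-0.1, -1.4, 0.5]
finger_gap: 0.085
```

```bash
python3 - <<'E'
from h import *
st,M=stt()
w=cam('wrist','w8.png')
print([(n,[(x['at'],x['score'])for x in manip.find_in(w,n)[:2]]) for n in('cartridge_wing','cartridge_mid')])
print(proj(w,[[.538,.017,.018+.124],[.538,.017,.08]]))
E
```

```text
p [0.466 0.046 0.251] q [ 0.093 -0.08   0.046  1.715  0.009  0.24 ] f [-0.113 -1.351  0.509] gap 0.08499748561807327 t 16.45
xyaw 81.61769516357596 z [-0.019  0.007 -1.   ] x [0.146 0.989 0.004]
[('cartridge_wing', [([246.9, 240.8], 0.79)]), ('cartridge_mid', [([244.1, 241.8], 0.95)])]
[[273.529 233.873]
 [241.893 237.51 ]]
```

{"method": "drive_tool", "body": {
  "moves": [
    {"jaw":0,"tx":0.2,"ty":-0.32,"tz":0,"rx":0,"ry":0,"rz":0.95},
    {"jaw":0,"tx":0.2,"ty":-0.32,"tz":0,"rx":0,"ry":0,"rz":0.95},
    {"jaw":0,"tx":0.2,"ty":-0.32,"tz":0,"rx":0,"ry":0,"rz":0.95},
    {"jaw":0,"tx":0.2,"ty":-0.32,"tz":0,"rx":0,"ry":0,"rz":0.95},
    {"jaw":0,"tx":0.2,"ty":-0.32,"tz":0,"rx":0,"ry":0,"rz":0.95},
    {"jaw":0,"tx":0.2,"ty":-0.32,"tz":0,"rx":0,"ry":0,"rz":0.95},
    {"jaw":0,"tx":0.1,"ty":-0.2,"tz":0,"rx":0,"ry":0,"rz":0.9},
    {"jaw":0,"tx":0,"ty":0,"tz":0,"rx":-0.05,"ry":-0.13,"rz":0}
  ]
}}

```text
clock: 17.6
ee_pos: [0.5088, -0.0184, 0.2484]
tool_rot: [1.224, 2.884, -0.021]
ft_force: [0.4, 0.2, -0.0]
finger_gap: 0.0856
```

```bash
python3 - <<'E'
from h import *
st,M=stt()
w=cam('wrist','w9.png');t=cam('top','t9.png')
np.savez('w9.npz',mtx=w['mtx'],rvec=w['rvec'],tvec=w['tvec'])
print([(n,[(x['at'],x['score'])for x in manip.find_in(w,n)[:2]]) for n in('cartridge_wing','cartridge_mid')])
P=proj(w,[[.538,.017,.018+.124],[.538,.017,.08]]);print(P)
r,c=P[0].astype(int);a=w['img'][max(r-75,0):r+75,c-75:c+75,::-1]
b=t['img'][180:270,330:400,::-1]
print('w org',max(r-75,0),c-75)
cv2.imwrite('pics/v9.png',np.hstack([cv2.resize(a,(450,450),interpolation=cv2.INTER_CUBIC),cv2.resize(b,(350,450),interpolation=cv2.INTER_CUBIC)]))
E
```

```text
p [ 0.509 -0.018  0.248] q [-0.027 -0.008  0.112  1.687 -0.016 -0.796] f [ 0.442  0.191 -0.043] gap 0.08560151207025368 t 17.6
xyaw 134.01817914389397 z [ 0.003 -0.016 -1.   ] x [-0.695  0.719 -0.013]
[('cartridge_wing', [([216.4, 263.9], 0.95)]), ('cartridge_mid', [([217.1, 264.3], 0.82)])]
[[240.718 264.459]
 [213.312 263.836]]
w org 165 189
```

View pics/v9.png

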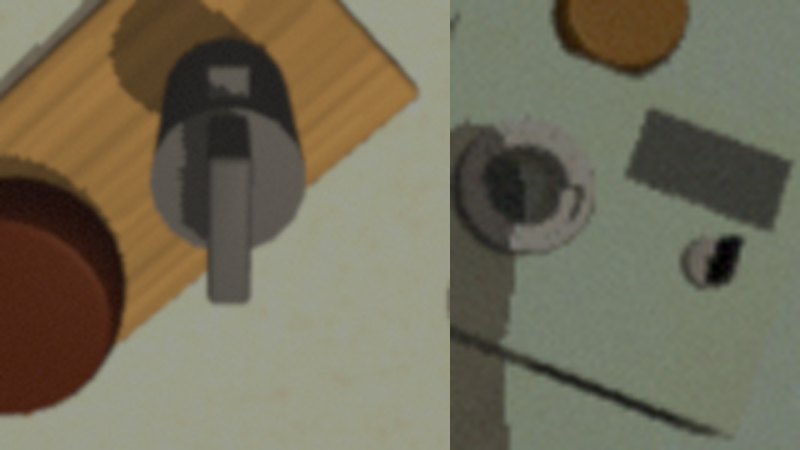

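{"method": "drive_tool", "body": {
  "moves": [
    {"jaw":0,"tx":0.5,"ty":0.6,"tz":0,"rx":0.11,"ry":0.02,"rz":0},
    {"jaw":0,"tx":0.47,"ty":0.57,"tz":-0.3,"rx":0,"ry":0,"rz":0},
    {"jaw":0,"tx":0,"ty":0,"tz":-0.9,"rx":0,"ry":0,"rz":0},
    {"jaw":0,"tx":0,"ty":0,"tz":-0.9,"rx":0,"ry":0,"rz":0},
    {"jaw":0,"tx":0,"ty":0,"tz":-0.9,"rx":0,"ry":0,"rz":0},
    {"jaw":0,"tx":0,"ty":0,"tz":-0.8,"rx":0,"ry":0,"rz":0},
    {"jaw":0,"tx":0,"ty":0,"tz":-0.4,"rx":0,"ry":0,"rz":0},
    {"jaw":0,"tx":0,"ty":0,"tz":0,"rx":0,"ry":0,"rz":0}
  ]
}}

```text
clock: 18.8
ee_pos: [0.5385, 0.0228, 0.1163]
tool_rot: [1.234, 2.889, -0.002]
ft_force: [0.9, 0.2, 0.3]
finger_gap: 0.0854
```

```bash
python3 - <<'E'
from h import *
st,M=stt()
w=dict(np.load('w9.npz'));t=atz(w,(241.5,265.2),.142);print(t)
for dy in(134,278): pass
a=atz(w,(165+158/3,189+229.5/3),.142);b=atz(w,(165+302/3,189+229.5/3),.142);print(a,b,np.linalg.norm(a-b),np.degrees(np.arctan2(*(b-a)[[1,0]])))
E
```

```text
p [0.538 0.023 0.116] q [ 0.043  0.048 -0.087  1.436 -0.001 -0.72 ] f [0.923 0.192 0.33 ] gap 0.08535582876176441 t 18.8
xyaw 133.74253789952735 z [-0.    -0.001 -1.   ] x [-0.691  0.722 -0.001]
[0.538 0.018 0.142]
[0.523 0.004 0.142] [0.554 0.033 0.142] 0.04272546756743321 44.469895381908
```

{"method": "drive_tool", "body": {
  "moves": [
    {"jaw":0,"tx":0,"ty":-0.17,"tz":-0.2,"rx":0,"ry":0,"rz":0},
    {"jaw":0.5,"tx":0,"ty":0,"tz":0,"rx":0,"ry":0,"rz":0},
    {"jaw":1,"tx":0,"ty":0,"tz":0,"rx":0,"ry":0,"rz":0},
    {"jaw":1,"tx":0,"ty":0,"tz":0,"rx":0,"ry":0,"rz":0},
    {"jaw":1,"tx":0,"ty":0,"tz":0,"rx":0,"ry":0,"rz":0},
    {"jaw":1,"tx":0,"ty":0,"tz":0,"rx":0,"ry":0,"rz":0},
    {"jaw":1,"tx":0,"ty":0,"tz":0,"rx":0,"ry":0,"rz":0},
    {"jaw":1,"tx":0,"ty":0,"tz":0,"rx":0,"ry":0,"rz":0}
  ]
}}

```text
clock: 19.8
ee_pos: [0.5399, 0.0175, 0.1127]
tool_rot: [1.233, 2.885, 0.0]
ft_force: [-0.2, 1.2, 0.3]
finger_gap: 0.011
```

```bash
python3 - <<'E'
from h import *
st,M=stt()
E
```

```text
p [0.54  0.017 0.113] q [ 0.033  0.047 -0.095  1.425 -0.001 -0.73 ] f [-0.172  1.185  0.345] gap 0.01102099259766079 t 19.8
xyaw 133.70426952004428 z [ 0.004 -0.001 -1.   ] x [-0.691  0.723 -0.004]
```

{"method": "drive_tool", "body": {
  "moves": [
    {"jaw":1,"tx":0,"ty":0,"tz":1,"rx":0,"ry":0,"rz":0},
    {"jaw":1,"tx":0,"ty":0,"tz":1,"rx":0,"ry":0,"rz":0},
    {"jaw":1,"tx":0,"ty":-1,"tz":1,"rx":0,"ry":0,"rz":0.5},
    {"jaw":1,"tx":0.1,"ty":-1,"tz":1,"rx":0,"ry":0,"rz":0.6},
    {"jaw":1,"tx":0.1,"ty":-1,"tz":0.9,"rx":0,"ry":0,"rz":0.6},
    {"jaw":1,"tx":0.1,"ty":-1,"tz":0.2,"rx":0,"ry":0,"rz":0.6},
    {"jaw":1,"tx":0.1,"ty":-1,"tz":0,"rx":0,"ry":0,"rz":0.6},
    {"jaw":1,"tx":0.1,"ty":-1,"tz":0,"rx":0,"ry":0,"rz":0.5}
  ]
}}

```text
clock: 20.8
ee_pos: [0.5532, -0.1661, 0.2676]
tool_rot: [-0.491, -3.103, 0.005]
ft_force: [0.2, 0.5, -2.3]
finger_gap: 0.011
```

```bash
python3 - <<'E'
from h import *
st,M=stt()
w=cam('wrist','w10.png');print(proj(w,[.532,-.252,.113]),[(x['at'],x['score'])for x in manip.find_in(w,'port')[:2]])
E
```

```text
p [ 0.553 -0.166  0.268] q [-0.29   0.173  0.342  1.74  -0.003 -1.547] f [ 0.18   0.542 -2.259] gap 0.010971379635401833 t 20.8
xyaw 161.99787314000355 z [-0.001 -0.003 -1.   ] x [-0.951  0.309 -0.   ]
[[ 67.881 248.601]] [([71.1, 248.7], 0.63), ([222.8, 259.2], 0.58)]
```

```bash
python3 - <<'E'
from h import *
w=cam('wrist','w11.png');np.savez('w11.npz',mtx=w['mtx'],rvec=w['rvec'],tvec=w['tvec'])
a=w['img'][0:145,150:340,::-1];cv2.imwrite('pics/v11.png',cv2.resize(a,None,fx=4,fy=4,interpolation=cv2.INTER_CUBIC))
E
```

```text
(no output)
```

View pics/v11.png

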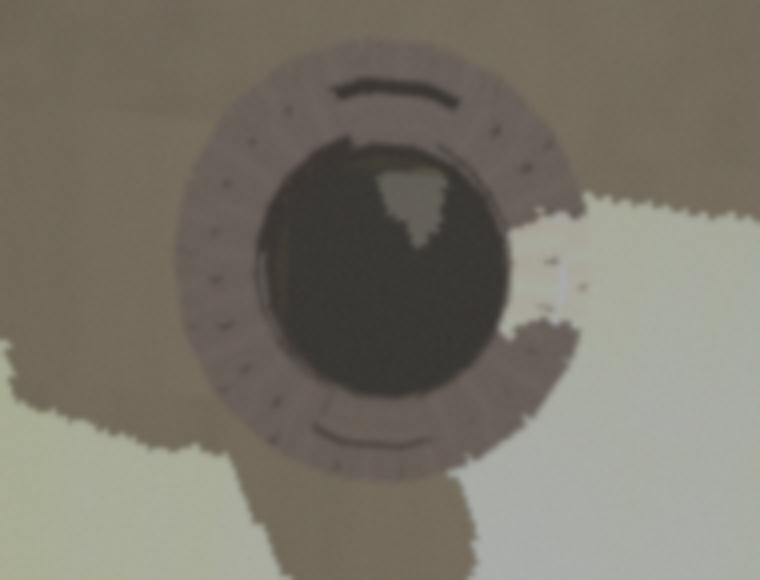

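```bash
cat > fitport.py <<'E'
from h import *
np.set_printoptions(precision=4,suppress=True)
w=dict(np.load('w11.npz'))
g=lambda x,y,z:atz(w,(y/4-.4,150+x/4-.4),z)
out=[(175,262),(583,265),(375,38),(375,482),(225,115),(530,130),(535,415),(225,415)]
inn=[(508,265),(257,265),(383,397),(300,360),(470,365)]
def f(v):
    return np.r_[[np.hypot(*(g(x,y,v[2])[:2]-v[:2]))-.043 for x,y in out],[np.hypot(*(g(x,y,v[2])[:2]-v[:2]))-.0265 for x,y in inn]]
r=least_squares(f,(.532,-.252,.113));print(r.x,r.fun*1000)
f2=lambda v:f((v[0],v[1],.113));r2=least_squares(f2,(.532,-.252));print(r2.x,r2.fun*1000)
c=r.x
for z in(c[2],):
    a=[g(x,y,z)[:2] for x,y in((334,92),(460,103),(313,428),(433,438))]
    print(np.array(a)-c[:2],[np.degrees(np.arctan2(*(p-c[:2])[::-1])) for p in a])
    top=(a[0]+a[1])/2;bot=(a[2]+a[3])/2;print('port y yaw',np.degrees(np.arctan2(*(top-bot)[::-1])))
E
python3 fitport.py
```

```text
[ 0.5346 -0.2548  0.1107] [-0.1567 -0.5575  1.0406  0.3803  0.2209 -1.9358  1.0884  1.5503  0.279
 -0.7637 -1.1261 -1.7619  0.1979]
[ 0.5345 -0.2548] [-0.4903 -0.8867  0.6249  0.1224 -0.1651 -2.3026  0.7993  1.2569  0.0692
 -0.966  -1.2452 -1.8978  0.0461]
[[-0.0022 -0.0353]
 [-0.0257 -0.0254]
 [ 0.024   0.0256]
 [ 0.      0.0357]] [np.float64(-93.52815927562823), np.float64(-135.32074382545736), np.float64(46.86032247929943), np.float64(89.93024612181505)]
port y yaw -113.05242507860842
```

```bash
cat >> fitport.py <<'E'
im=cv2.GaussianBlur(cv2.cvtColor(cv2.imread('pics/w11.png'),cv2.COLOR_BGR2GRAY).astype(np.float32),(0,0),1)
def edges(c,R0,rng,sgn,skip):
    P=[]
    for an in np.radians(np.arange(0,360,5)):
        dg=(np.degrees(an)-67)%180
        if skip and min(dg,180-dg)<32: continue
        rs=np.arange(R0-rng,R0+rng,.0003);X=np.c_[c[0]+rs*np.cos(an),c[1]+rs*np.sin(an),np.full(len(rs),.113)]
        rc=proj(w,X);v=cv2.remap(im,rc[:,1].astype(np.float32)[None],rc[:,0].astype(np.float32)[None],cv2.INTER_LINEAR)[0]
        gr=np.gradient(v)*sgn;i=gr.argmax();P.append((an,rs[i],gr[i]))
    return np.array(P)
for R0,s,sk in((.0265,1,True),(.043,-1,False)):
    c=np.array([.5345,-.2548])
    for _ in range(4):
        E=edges(c,R0,.005,s,sk);A=np.c_[np.cos(E[:,0]),np.sin(E[:,0]),np.ones(len(E))]
        o=least_squares(lambda v:A@v-E[:,1],[0,0,R0],loss='soft_l1',f_scale=.0005);c=c+o.x[:2]
    print(R0,c,o.x[2],np.round((A@o.x-E[:,1])*1000,1))
E
python3 fitport.py
```

```text
[ 0.5346 -0.2548  0.1107] [-0.1567 -0.5575  1.0406  0.3803  0.2209 -1.9358  1.0884  1.5503  0.279
 -0.7637 -1.1261 -1.7619  0.1979]
[ 0.5345 -0.2548] [-0.4903 -0.8867  0.6249  0.1224 -0.1651 -2.3026  0.7993  1.2569  0.0692
 -0.966  -1.2452 -1.8978  0.0461]
[[-0.0022 -0.0353]
 [-0.0257 -0.0254]
 [ 0.024   0.0256]
 [ 0.      0.0357]] [np.float64(-93.52815927562823), np.float64(-135.32074382545736), np.float64(46.86032247929943), np.float64(89.93024612181505)]
port y yaw -113.05242507860842
0.0265 [ 0.5337 -0.2549] 0.02614733329727874 [ 1.3  1.3  1.3 -0.2 -0.2 -0.2  0.7  0.1 -0.4 -0.1  0.2 -0.4 -0.1 -0.4
 -0.4 -0.1 -0.1 -0.1 -0.4  0.2 -0.1 -0.4  0.2 -0.4  1.1  1.1  0.8 -0.4
  0.2  2.   1.7  1.7 -0.2 -0.5 -0.2 -0.5 -0.5 -0.2 -0.5 -0.5 -0.2 -0.5
 -0.8 -0.5  1.6  1.9  1.9  1.3]
0.043 [ 0.5419 -0.2518] 0.04156603454330505 [ 0.3 -2.1  0.3  3.9  2.7  0.5  3.2  3.2 -0.1 -0.2  1.6 -5.6  0.1  1.2
 -2.7  0.6 -1.6 -4.  -1.6 -4.7 -1.4 -5.6 -5.7 -5.1  2.4  3.3  3.2  2.
  1.4  3.2  0.5  2.9  2.9 -5.2  1.1 -5.2 -6.4 -1.9 -6.7 -1.3 -6.  -0.3
 -0.6 -6.6  0.7  0.7  0.7  1.3  2.3  2.3  3.5  3.6  3.   0.  -0.2  0.1
  3.7 -4.9 -4.3 -4.9 -6.1 -6.  -1.8 -0.9  0.   0.  -5.7 -5.1  2.4  2.7
  0.   0. ]
```

```bash
python3 - <<'E'
from h import *
np.set_printoptions(precision=2,suppress=True)
w=dict(np.load('w11.npz'));st,M=stt();p=st['ee_pos']
# axis below TCP: body silhouette at heights relative to TCP (TCP at 94.7 above foot)
im=cv2.cvtColor(cv2.imread('pics/w11.png'),cv2.COLOR_BGR2GRAY)
for hh in(0,40,70,88): print(hh,proj(w,[p+M@[0,0,.0947-hh/1000], p+M@[.024,0,.0947-hh/1000],p+M@[-.024,0,.0947-hh/1000]]).tolist())
for r in(180,200,220,240): print(r,' '.join(map(str,im[r,190:330:4])))
pic=cam('wrist');print([(x['at'],x['score'])for x in manip.find_in(pic,'cartridge_mid')[:1]+manip.find_in(pic,'cartridge_wing')[:1]])
E
```

```text
p [ 0.553 -0.166  0.267] q [-0.291  0.173  0.341  1.74  -0.003 -1.542] f [-0.059  0.333 -3.136] gap 0.011073846844020893 t 20.95
xyaw 161.7236960662576 z [-0.002 -0.003 -1.   ] x [-0.95   0.314  0.001]
0 [[191.85605674585898, 256.99498357094944], [191.89784195065187, 289.43951310132434], [191.81426575517926, 224.54596153242554]]
40 [[211.37549578651877, 257.1252995079197], [211.42323849396763, 295.4343873732468], [211.32774527311997, 218.80994809292312]]
70 [[231.37268744672267, 257.2588050232443], [231.4260267248898, 301.57583501382345], [231.31933807960615, 212.93339261189587]]
88 [[246.69475550890348, 257.36109841659874], [246.7520359204462, 306.28137315815076], [246.63746313734362, 208.43060923498052]]
180 166 166 166 168 166 168 169 168 167 130 38 40 37 38 54 53 53 55 55 56 42 39 38 37 46 169 169 168 167 170 169 168 170 170 170
200 165 167 169 169 167 169 165 163 38 37 39 39 39 41 48 53 54 53 53 51 48 40 39 40 38 36 103 169 169 169 168 169 170 170 170
220 168 168 168 169 168 165 58 54 54 55 55 54 53 51 40 40 40 41 41 38 41 55 53 53 54 53 53 52 165 169 170 167 170 169 168
240 169 167 167 166 167 57 54 54 53 54 57 59 58 48 53 53 53 54 54 54 50 54 58 58 54 55 57 57 54 74 97 113 125 126 126
[([221.7, 258.5], 0.84), ([221.6, 257.2], 0.85)]
```

{"method": "drive_tool", "body": {
  "moves": [
    {"jaw":1,"tx":-0.16,"ty":-0.75,"tz":0,"rx":0,"ry":0,"rz":-0.12},
    {"jaw":1,"tx":-0.16,"ty":-0.75,"tz":0,"rx":0,"ry":0,"rz":-0.12},
    {"jaw":1,"tx":-0.16,"ty":-0.75,"tz":-0.2,"rx":0,"ry":0,"rz":-0.12},
    {"jaw":1,"tx":-0.16,"ty":-0.7,"tz":-0.5,"rx":0,"ry":0,"rz":-0.12},
    {"jaw":1,"tx":0,"ty":0,"tz":-0.4,"rx":0,"ry":0,"rz":0},
    {"jaw":1,"tx":0,"ty":0,"tz":-0.3,"rx":0,"ry":0,"rz":0},
    {"jaw":1,"tx":0,"ty":0,"tz":0,"rx":0,"ry":0,"rz":0},
    {"jaw":1,"tx":0,"ty":0,"tz":0,"rx":0,"ry":0,"rz":0}
  ]
}}

```text
clock: 22.1
ee_pos: [0.533, -0.2529, 0.2229]
tool_rot: [-0.599, -3.083, 0.002]
ft_force: [-0.3, -0.5, -3.6]
finger_gap: 0.0109
```

```bash
python3 - <<'E'
from h import *
st,M=stt();p=st['ee_pos'];print('d/30mm',(np.array([.5344,-.254])-p[:2])/.03)
E
```

```text
p [ 0.533 -0.253  0.223] q [-0.442  0.182  0.266  1.654 -0.002 -1.629] f [-0.343 -0.547 -3.569] gap 0.010927583697678496 t 22.1
xyaw 158.00542096918318 z [-0.001 -0.001 -1.   ] x [-0.927  0.375  0.001]
d/30mm [ 0.047 -0.035]
```

{"method": "drive_tool", "body": {
  "moves": [
    {"jaw":1,"tx":0.05,"ty":-0.04,"tz":-0.25,"rx":0,"ry":0,"rz":0},
    {"jaw":1,"tx":0,"ty":0,"tz":-0.25,"rx":0,"ry":0,"rz":0},
    {"jaw":1,"tx":0,"ty":0,"tz":-0.2,"rx":0,"ry":0,"rz":0},
    {"jaw":1,"tx":0,"ty":0,"tz":-0.2,"rx":0,"ry":0,"rz":0},
    {"jaw":1,"tx":0,"ty":0,"tz":-0.2,"rx":0,"ry":0,"rz":0},
    {"jaw":1,"tx":0,"ty":0,"tz":0,"rx":0,"ry":0,"rz":0},
    {"jaw":1,"tx":0,"ty":0,"tz":0,"rx":0,"ry":0,"rz":0},
    {"jaw":1,"tx":0,"ty":0,"tz":0,"rx":0,"ry":0,"rz":0}
  ]
}}

```text
clock: 23.1
ee_pos: [0.5351, -0.2537, 0.1883]
tool_rot: [0.598, 3.084, -0.003]
ft_force: [0.3, -0.2, -2.9]
finger_gap: 0.0107
```

```bash
python3 - <<'E'
from h import *
st,M=stt()
E
```

```text
p [ 0.535 -0.254  0.188] q [-0.442  0.176  0.192  1.585 -0.002 -1.63 ] f [ 0.334 -0.18  -2.902] gap 0.010691952834770868 t 23.1
xyaw 158.06454128228745 z [-0.    -0.002 -1.   ] x [-0.928  0.374 -0.   ]
```

{"method": "drive_tool", "body": {
  "moves": [
    {"jaw":1,"tx":0,"ty":0,"tz":-0.4,"rx":0,"ry":0,"rz":0},
    {"jaw":1,"tx":0,"ty":0,"tz":-0.4,"rx":0,"ry":0,"rz":0},
    {"jaw":1,"tx":0,"ty":0,"tz":-0.4,"rx":0,"ry":0,"rz":0},
    {"jaw":1,"tx":0,"ty":0,"tz":-0.3,"rx":0,"ry":0,"rz":0},
    {"jaw":1,"tx":0,"ty":0,"tz":-0.15,"rx":0,"ry":0,"rz":0},
    {"jaw":1,"tx":0,"ty":0,"tz":-0.15,"rx":0,"ry":0,"rz":0},
    {"jaw":1,"tx":0,"ty":0,"tz":-0.15,"rx":0,"ry":0,"rz":0},
    {"jaw":1,"tx":0,"ty":0,"tz":0,"rx":0,"ry":0,"rz":0}
  ]
}}

```text
clock: 24.1
ee_pos: [0.5348, -0.2536, 0.1251]
tool_rot: [-0.598, -3.084, 0.003]
ft_force: [0.2, -0.2, -3.2]
finger_gap: 0.0105
```

```bash
python3 - <<'E'
from h import *
st,M=stt();print(st['ft_torque'])
E
```

```text
p [ 0.535 -0.254  0.125] q [-0.442  0.173  0.066  1.464 -0.002 -1.63 ] f [ 0.196 -0.237 -3.161] gap 0.010542203422176244 t 24.1
xyaw 158.06672338168727 z [-0.001 -0.002 -1.   ] x [-0.928  0.374  0.   ]
[-0.018  0.015 -0.032]
```

{"method": "drive_tool", "body": {
  "moves": [
    {"jaw":1,"tx":0,"ty":0,"tz":-0.1,"rx":0,"ry":0,"rz":0},
    {"jaw":1,"tx":0,"ty":0,"tz":-0.05,"rx":0,"ry":0,"rz":0},
    {"jaw":1,"tx":0,"ty":0,"tz":-0.04,"rx":0,"ry":0,"rz":0},
    {"jaw":1,"tx":0,"ty":0,"tz":-0.03,"rx":0,"ry":0,"rz":0},
    {"jaw":1,"tx":0,"ty":0,"tz":-0.03,"rx":0,"ry":0,"rz":0},
    {"jaw":1,"tx":0,"ty":0,"tz":0,"rx":0,"ry":0,"rz":0},
    {"jaw":1,"tx":0,"ty":0,"tz":0,"rx":0,"ry":0,"rz":0},
    {"jaw":1,"tx":0,"ty":0,"tz":0,"rx":0,"ry":0,"rz":0}
  ]
}}

```text
clock: 25.1
ee_pos: [0.5354, -0.2539, 0.1198]
tool_rot: [0.597, 3.081, -0.004]
ft_force: [-0.5, 0.6, 0.6]
finger_gap: 0.0108
```

```bash
python3 - <<'E'
from h import *
st,M=stt();print(st['ft_torque'])
E
```

```text
p [ 0.535 -0.254  0.12 ] q [-0.442  0.171  0.054  1.45  -0.002 -1.63 ] f [-0.501  0.61   0.642] gap 0.010807600725845622 t 25.1
xyaw 158.06528706785514 z [ 0.002 -0.003 -1.   ] x [-0.928  0.374 -0.003]
[0.074 0.349 0.064]
```

{"method": "drive_tool", "body": {
  "moves": [
    {"jaw":1,"tx":0,"ty":0,"tz":0,"rx":0,"ry":0,"rz":-0.5},
    {"jaw":1,"tx":0,"ty":0,"tz":0,"rx":0,"ry":0,"rz":-0.9},
    {"jaw":1,"tx":0,"ty":0,"tz":0,"rx":0,"ry":0,"rz":-0.9},
    {"jaw":1,"tx":0,"ty":0,"tz":0,"rx":0,"ry":0,"rz":-0.9},
    {"jaw":1,"tx":0,"ty":0,"tz":0,"rx":0,"ry":0,"rz":-0.9},
    {"jaw":1,"tx":0,"ty":0,"tz":0,"rx":0,"ry":0,"rz":-0.9},
    {"jaw":1,"tx":0,"ty":0,"tz":0,"rx":0,"ry":0,"rz":-0.9},
    {"jaw":1,"tx":0,"ty":0,"tz":0,"rx":0,"ry":0,"rz":-0.4}
  ]
}}

```text
clock: 26.1
ee_pos: [0.5363, -0.2538, 0.1216]
tool_rot: [1.886, 2.507, -0.003]
ft_force: [-0.3, 0.5, -0.1]
finger_gap: 0.0107
```

```bash
python3 - <<'E'
from h import *
st,M=stt();print(st['ft_torque'])
E
```

```text
p [ 0.536 -0.254  0.122] q [-0.441  0.172  0.059  1.453 -0.003 -0.721] f [-0.254  0.496 -0.117] gap 0.01070036269189204 t 26.1
xyaw 106.0803155153798 z [ 0.003 -0.004 -1.   ] x [-0.277  0.961 -0.005]
[0.076 0.22  0.064]
```

{"method": "drive_tool", "body": {
  "moves": [
    {"jaw":1,"tx":0,"ty":0,"tz":-0.03,"rx":0,"ry":0,"rz":-0.7},
    {"jaw":1,"tx":0,"ty":0,"tz":-0.03,"rx":0,"ry":0,"rz":-0.7},
    {"jaw":1,"tx":0,"ty":0,"tz":0,"rx":0,"ry":0,"rz":-0.7},
    {"jaw":1,"tx":0,"ty":0,"tz":0,"rx":0,"ry":0,"rz":-0.6},
    {"jaw":1,"tx":0,"ty":0,"tz":0,"rx":0,"ry":0,"rz":-0.4},
    {"jaw":1,"tx":0,"ty":0,"tz":0,"rx":0,"ry":0,"rz":-0.3},
    {"jaw":1,"tx":0,"ty":0,"tz":0,"rx":0,"ry":0,"rz":-0.3},
    {"jaw":1,"tx":0,"ty":0,"tz":0,"rx":0,"ry":0,"rz":-0.1}
  ]
}}

```text
clock: 27.1
ee_pos: [0.5358, -0.2549, 0.1198]
tool_rot: [2.494, 1.902, -0.01]
ft_force: [-3.1, -2.4, 1.3]
finger_gap: 0.0109
```

```bash
python3 - <<'E'
from h import *
st,M=stt();print(st['ft_torque'])
E
```

```text
p [ 0.536 -0.255  0.12 ] q [-0.44   0.175  0.058  1.452 -0.008 -0.172] f [-3.125 -2.367  1.263] gap 0.010930106975523001 t 27.1
xyaw 74.63788088697643 z [-0.002 -0.008 -1.   ] x [ 0.265  0.964 -0.008]
[-0.572  0.621  0.174]
```

{"method": "drive_tool", "body": {
  "moves": [
    {"jaw":1,"tx":0,"ty":0,"tz":0,"rx":0,"ry":0,"rz":-0.3},
    {"jaw":1,"tx":0,"ty":0,"tz":0,"rx":0,"ry":0,"rz":-0.3},
    {"jaw":1,"tx":0,"ty":0,"tz":0,"rx":0,"ry":0,"rz":-0.3},
    {"jaw":1,"tx":0,"ty":0,"tz":0,"rx":0,"ry":0,"rz":-0.3},
    {"jaw":1,"tx":0,"ty":0,"tz":0,"rx":0,"ry":0,"rz":-0.2},
    {"jaw":1,"tx":0,"ty":0,"tz":0,"rx":0,"ry":0,"rz":0},
    {"jaw":1,"tx":0,"ty":0,"tz":0,"rx":0,"ry":0,"rz":0},
    {"jaw":1,"tx":0,"ty":0,"tz":0,"rx":0,"ry":0,"rz":0}
  ]
}}

```text
clock: 28.1
ee_pos: [0.5357, -0.255, 0.12]
tool_rot: [2.655, 1.669, -0.015]
ft_force: [-2.7, -3.1, 1.6]
finger_gap: 0.0108
```

```bash
python3 - <<'E'
from h import *
st,M=stt();print(st['ft_torque'])
E
```

```text
p [ 0.536 -0.255  0.12 ] q [-0.439  0.177  0.061  1.455 -0.011  0.01 ] f [-2.676 -3.063  1.6  ] gap 0.010837156744066812 t 28.1
xyaw 64.29995358525728 z [-0.005 -0.01  -1.   ] x [ 0.434  0.901 -0.011]
[-0.681  0.658  3.373]
```

{"method": "drive_tool", "body": {
  "moves": [
    {"jaw":1,"tx":0,"ty":0,"tz":0,"rx":0,"ry":0,"rz":0.3},
    {"jaw":1,"tx":0,"ty":0,"tz":0,"rx":0,"ry":0,"rz":0.3},
    {"jaw":1,"tx":0,"ty":0,"tz":0,"rx":0,"ry":0,"rz":0.3},
    {"jaw":1,"tx":0,"ty":0,"tz":0,"rx":0,"ry":0,"rz":0.2},
    {"jaw":1,"tx":0,"ty":0,"tz":0,"rx":0,"ry":0,"rz":0},
    {"jaw":1,"tx":0,"ty":0,"tz":0,"rx":0,"ry":0,"rz":0},
    {"jaw":1,"tx":0,"ty":0,"tz":0,"rx":0,"ry":0,"rz":0},
    {"jaw":1,"tx":0,"ty":0,"tz":0,"rx":0,"ry":0,"rz":0}
  ]
}}

```text
clock: 29.1
ee_pos: [0.5356, -0.2551, 0.1197]
tool_rot: [2.525, 1.86, -0.012]
ft_force: [-1.4, -1.3, 0.5]
finger_gap: 0.0114
```

```bash
python3 - <<'E'
from h import *
st,M=stt();print(st['ft_torque'])
s=cam('scene','s12.png');t=cam('top','t12.png')
E
```

```text
p [ 0.536 -0.255  0.12 ] q [-0.44   0.175  0.058  1.453 -0.009 -0.139] f [-1.37  -1.33   0.516] gap 0.011423469656816574 t 29.1
xyaw 72.74458734393137 z [-0.003 -0.009 -1.   ] x [ 0.297  0.955 -0.009]
[-0.213  0.406  0.743]
```

{"method": "drive_tool", "body": {
  "moves": [
    {"jaw":1,"tx":0,"ty":0,"tz":0,"rx":0,"ry":0,"rz":0.3},
    {"jaw":1,"tx":0,"ty":0,"tz":0,"rx":0,"ry":0,"rz":0.3},
    {"jaw":1,"tx":0,"ty":0,"tz":0,"rx":0,"ry":0,"rz":0.3},
    {"jaw":1,"tx":0,"ty":0,"tz":0,"rx":0,"ry":0,"rz":0.1},
    {"jaw":1,"tx":0,"ty":0,"tz":0,"rx":0,"ry":0,"rz":0},
    {"jaw":1,"tx":0,"ty":0,"tz":0,"rx":0,"ry":0,"rz":0},
    {"jaw":1,"tx":0,"ty":0,"tz":0,"rx":0,"ry":0,"rz":0},
    {"jaw":1,"tx":0,"ty":0,"tz":0,"rx":0,"ry":0,"rz":0}
  ]
}}

```text
clock: 30.2
ee_pos: [0.5363, -0.2552, 0.1197]
tool_rot: [2.391, 2.028, -0.008]
ft_force: [-0.3, -1.7, 0.9]
finger_gap: 0.0107
```

```bash
python3 - <<'E'
from h import *
st,M=stt();print(st['ft_torque'])
E
```

```text
p [ 0.536 -0.255  0.12 ] q [-0.441  0.174  0.057  1.45  -0.008 -0.276] f [-0.293 -1.708  0.863] gap 0.010706674581298679 t 30.2
xyaw 80.59659390176441 z [ 0.    -0.009 -1.   ] x [ 0.163  0.987 -0.008]
[-0.155  0.195  0.024]
```

{"method": "drive_tool", "body": {
  "moves": [
    {"jaw":1,"tx":0,"ty":0,"tz":0,"rx":0,"ry":0,"rz":0.2},
    {"jaw":1,"tx":0,"ty":0,"tz":0,"rx":0,"ry":0,"rz":0.2},
    {"jaw":1,"tx":0,"ty":0,"tz":0,"rx":0,"ry":0,"rz":0.2},
    {"jaw":1,"tx":0,"ty":0,"tz":0,"rx":0,"ry":0,"rz":0},
    {"jaw":1,"tx":0,"ty":0,"tz":0,"rx":0,"ry":0,"rz":0},
    {"jaw":1,"tx":0,"ty":0,"tz":0,"rx":0,"ry":0,"rz":0},
    {"jaw":1,"tx":0,"ty":0,"tz":0,"rx":0,"ry":0,"rz":0},
    {"jaw":1,"tx":0,"ty":0,"tz":0,"rx":0,"ry":0,"rz":0}
  ]
}}

```text
clock: 31.2
ee_pos: [0.5364, -0.255, 0.1197]
tool_rot: [2.3, 2.131, -0.007]
ft_force: [-0.7, -0.4, 1.4]
finger_gap: 0.0112
```

```bash
python3 - <<'E'
from h import *
st,M=stt();print(st['ft_torque'])
E
```

```text
p [ 0.536 -0.255  0.12 ] q [-0.441  0.173  0.056  1.449 -0.006 -0.365] f [-0.686 -0.383  1.362] gap 0.011152815357036442 t 31.2
xyaw 85.63532438128695 z [ 0.001 -0.008 -1.   ] x [ 0.076  0.997 -0.008]
[ 0.11   0.087 -0.55 ]
```

{"method": "drive_tool", "body": {
  "moves": [
    {"jaw":1,"tx":0,"ty":0,"tz":0,"rx":0,"ry":0,"rz":-0.4},
    {"jaw":1,"tx":0,"ty":0,"tz":0,"rx":0,"ry":0,"rz":-0.5},
    {"jaw":1,"tx":0,"ty":0,"tz":0,"rx":0,"ry":0,"rz":0},
    {"jaw":0.7,"tx":0,"ty":0,"tz":0,"rx":0,"ry":0,"rz":0},
    {"jaw":0.4,"tx":0,"ty":0,"tz":0,"rx":0,"ry":0,"rz":0},
    {"jaw":0.4,"tx":0,"ty":0,"tz":0,"rx":0,"ry":0,"rz":0},
    {"jaw":0.4,"tx":0,"ty":0,"tz":0.4,"rx":0,"ry":0,"rz":0},
    {"jaw":0.4,"tx":0,"ty":0,"tz":0.9,"rx":0,"ry":0,"rz":0}
  ]
}}

```text
clock: 32.2
ee_pos: [0.5356, -0.2543, 0.1583]
tool_rot: [2.428, 1.989, -0.009]
ft_force: [0.9, -0.4, -0.1]
finger_gap: 0.0513
```

```bash
python3 - <<'E'
from h import *
st,M=stt();print(st['ft_torque'])
E
```

```text
p [ 0.536 -0.254  0.158] q [-0.44   0.175  0.132  1.528 -0.007 -0.242] f [ 0.933 -0.38  -0.141] gap 0.05131536391081503 t 32.2
xyaw 78.64322426392619 z [-0.003 -0.006 -1.   ] x [ 0.197  0.98  -0.007]
[-0.044 -0.025 -0.039]
```

{"method": "drive_tool", "body": {
  "moves": [
    {"jaw":0.4,"tx":0,"ty":0,"tz":1,"rx":0,"ry":0,"rz":0},
    {"jaw":0.4,"tx":-0.1,"ty":-0.3,"tz":1,"rx":0,"ry":0,"rz":-0.2},
    {"jaw":0.4,"tx":-0.35,"ty":-0.8,"tz":0.8,"rx":0.04,"ry":-0.02,"rz":-0.2},
    {"jaw":0.4,"tx":-0.35,"ty":-0.8,"tz":0.3,"rx":0,"ry":0,"rz":-0.2},
    {"jaw":0.4,"tx":-0.35,"ty":-0.8,"tz":0,"rx":0,"ry":0,"rz":-0.3},
    {"jaw":0.4,"tx":-0.35,"ty":-0.8,"tz":0,"rx":0,"ry":0,"rz":-0.3},
    {"jaw":0.4,"tx":-0.2,"ty":-0.5,"tz":0,"rx":0,"ry":0,"rz":-0.1},
    {"jaw":0.4,"tx":0,"ty":0,"tz":0,"rx":0,"ry":0,"rz":0}
  ]
}}

```text
clock: 33.2
ee_pos: [0.4839, -0.3776, 0.2643]
tool_rot: [2.594, 1.754, 0.006]
ft_force: [-0.1, 0.3, 0.6]
finger_gap: 0.0513
```

```bash
python3 - <<'E'
from h import *
st,M=stt()
w=cam('wrist','w13.png');np.savez('w13.npz',mtx=w['mtx'],rvec=w['rvec'],tvec=w['tvec'])
print('key',[(x['at'],x['score'])for x in manip.find_in(w,'key_grip')[:2]],proj(w,[[.485,-.381,.127],[.534,-.255,.149]]))
print('wing',[(x['at'],x['score'])for x in manip.find_in(w,'cartridge_wing')[:2]])
a=w['img'][60:360,130:512,::-1];cv2.imwrite('pics/v13.png',cv2.resize(a,None,fx=2,fy=2,interpolation=cv2.INTER_CUBIC))
E
```

```text
p [ 0.484 -0.378  0.264] q [-0.663  0.252  0.429  1.736  0.    -0.281] f [-0.127  0.294  0.62 ] gap 0.05127604517466481 t 33.2
xyaw 68.11538874686347 z [ 0.009 -0.007 -1.   ] x [ 0.373  0.928 -0.003]
key [([169.6, 257.6], 0.78)] [[176.058 253.76 ]
 [181.917 423.38 ]]
wing [([174.5, 406.1], 0.79)]
```

View pics/v13.png

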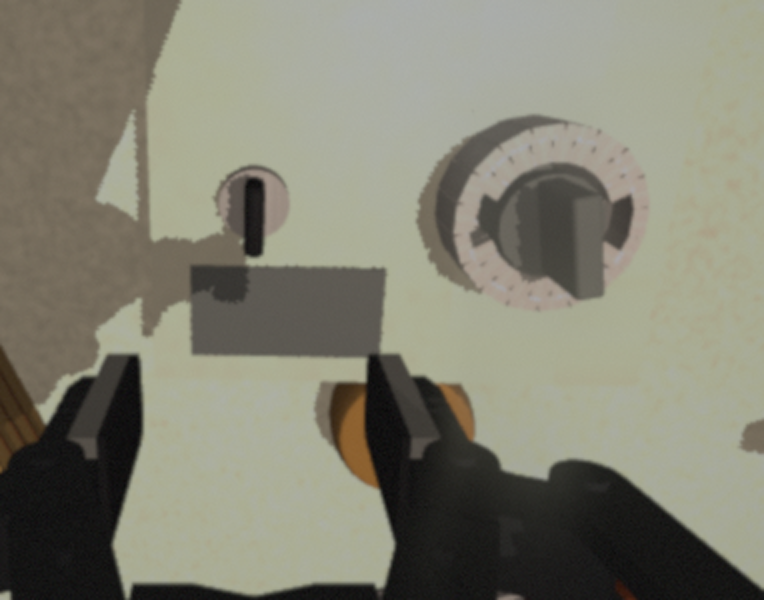

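```bash
python3 - <<'E'
from h import *
st,M=stt();w=dict(np.load('w13.npz'))
g=lambda x,y,z:atz(w,(60+y/2-.25,130+x/2-.25),z)
ang=lambda a,b:np.degrees(np.arctan2(*(b-a)[[1,0]]))
for (a,b) in(((574,198),(576,300)),((609,194),(605,295))): print('wing',ang(g(*a,.149),g(*b,.149)),np.linalg.norm(g(*a,.149)-g(*b,.149)))
print('wing ctr',g(591,246,.149))
print('notch',ang(g(487,215,.113),g(622,222,.113)))
k=g(254,217,.127);print('key',k,'len',np.linalg.norm(g(254,178,.127)-g(254,256,.127)),ang(g(254,178,.127),g(254,256,.127)))
top=atz(w,(170,257),.114);print(top)
# dark blob centroid
im=cv2.cvtColor(cv2.imread('pics/w13.png'),cv2.COLOR_BGR2GRAY)[145:192,240:272];m=(im<45).astype(np.uint8)
M_=cv2.moments(m,True);cy,cx=145+M_['m01']/M_['m00'],240+M_['m10']/M_['m00'];print('blob',cy,cx,m.sum(),atz(w,(cy,cx),.127),cv2.minAreaRect(np.argwhere(m)[:, ::-1].astype(np.float32)))
t=cam('top');print(tri((t,(170+218/3.6-.4,230+562/3.6-.4)),(w,(cy,cx))))
E
```

```text
p [ 0.485 -0.376  0.264] q [-0.661  0.251  0.428  1.736  0.    -0.28 ] f [0.265 0.91  0.151] gap 0.051247803563258434 t 33.35
xyaw 68.21423525592697 z [ 0.009 -0.006 -1.   ] x [ 0.371  0.929 -0.003]
wing -12.594587773019873 0.04313499136335946
wing -14.965374801561785 0.04227692510231576
wing ctr [ 0.535 -0.254  0.149]
notch 65.124904719492
key [ 0.48  -0.376  0.127] len 0.034339113177412714 -21.85698729616843
[ 0.484 -0.378  0.114]
blob 167.95911949685535 256.17610062893084 318 [ 0.479 -0.376  0.127] ((16.0, 23.0), (38.0, 8.0), 90.0)
[ 0.483 -0.378  0.117]
```

{"method": "drive_tool", "body": {
  "moves": [
    {"jaw":0.5,"tx":-0.1,"ty":-0.03,"tz":-0.8,"rx":0.04,"ry":0.06,"rz":0},
    {"jaw":0.5,"tx":0,"ty":0,"tz":-0.9,"rx":0,"ry":0,"rz":0},
    {"jaw":0.5,"tx":0,"ty":0,"tz":-0.9,"rx":0,"ry":0,"rz":0},
    {"jaw":0.5,"tx":0,"ty":0,"tz":-0.9,"rx":0,"ry":0,"rz":0},
    {"jaw":0.5,"tx":0,"ty":0,"tz":-0.9,"rx":0,"ry":0,"rz":0},
    {"jaw":0.5,"tx":0,"ty":0,"tz":-0.4,"rx":0,"ry":0,"rz":0},
    {"jaw":0.5,"tx":0,"ty":0,"tz":-0.1,"rx":0,"ry":0,"rz":0},
    {"jaw":0.5,"tx":0,"ty":0,"tz":0,"rx":0,"ry":0,"rz":0}
  ]
}}

```text
clock: 34.4
ee_pos: [0.4846, -0.3718, 0.115]
tool_rot: [2.59, 1.773, 0.002]
ft_force: [0.3, -0.4, 0.7]
finger_gap: 0.0428
```

```bash
python3 - <<'E'
from h import *
st,M=stt()
E
```

```text
p [ 0.485 -0.372  0.115] q [-0.655  0.216  0.096  1.448  0.    -0.284] f [ 0.325 -0.389  0.708] gap 0.04282502240114352 t 34.4
xyaw 68.77822899931597 z [ 0.003 -0.002 -1.   ] x [ 0.362  0.932 -0.001]
```

{"method": "drive_tool", "body": {
  "moves": [
    {"jaw":0.5,"tx":-0.12,"ty":-0.17,"tz":-0.15,"rx":0,"ry":0,"rz":-0.07},
    {"jaw":0.5,"tx":0,"ty":0,"tz":-0.15,"rx":0,"ry":0,"rz":0},
    {"jaw":0.75,"tx":0,"ty":0,"tz":0,"rx":0,"ry":0,"rz":0},
    {"jaw":1,"tx":0,"ty":0,"tz":0,"rx":0,"ry":0,"rz":0},
    {"jaw":1,"tx":0,"ty":0,"tz":0,"rx":0,"ry":0,"rz":0},
    {"jaw":1,"tx":0,"ty":0,"tz":0,"rx":0,"ry":0,"rz":0},
    {"jaw":1,"tx":0,"ty":0,"tz":0,"rx":0,"ry":0,"rz":0},
    {"jaw":1,"tx":0,"ty":0,"tz":0,"rx":0,"ry":0,"rz":0}
  ]
}}

```text
clock: 35.4
ee_pos: [0.4817, -0.3772, 0.1078]
tool_rot: [2.598, 1.758, 0.006]
ft_force: [0.0, 2.1, -0.1]
finger_gap: 0.0072
```

```bash
python3 - <<'E'
from h import *
st,M=stt();print(st['ft_torque'])
E
```

```text
p [ 0.482 -0.377  0.108] q [-0.665  0.217  0.083  1.432  0.002 -0.284] f [ 0.047  2.075 -0.145] gap 0.007204300573133671 t 35.4
xyaw 68.16056628749999 z [ 0.006 -0.002 -1.   ] x [0.372 0.928 0.   ]
[ 0.217 -0.014 -0.231]
```

{"method": "drive_tool", "body": {
  "moves": [
    {"jaw":1,"tx":0,"ty":0,"tz":0,"rx":0,"ry":0,"rz":-0.5},
    {"jaw":1,"tx":0,"ty":0,"tz":0,"rx":0,"ry":0,"rz":-0.9},
    {"jaw":1,"tx":0,"ty":0,"tz":0,"rx":0,"ry":0,"rz":-0.9},
    {"jaw":1,"tx":0,"ty":0,"tz":0,"rx":0,"ry":0,"rz":-0.9},
    {"jaw":1,"tx":0,"ty":0,"tz":0,"rx":0,"ry":0,"rz":-0.9},
    {"jaw":1,"tx":0,"ty":0,"tz":0,"rx":0,"ry":0,"rz":-0.9},
    {"jaw":1,"tx":0,"ty":0,"tz":0,"rx":0,"ry":0,"rz":-0.8},
    {"jaw":1,"tx":0,"ty":0,"tz":0,"rx":0,"ry":0,"rz":-0.5}
  ]
}}

```text
clock: 36.4
ee_pos: [0.482, -0.3768, 0.1078]
tool_rot: [3.104, 0.445, 0.002]
ft_force: [-0.1, 1.0, -0.3]
finger_gap: 0.0074
```

```bash
python3 - <<'E'
from h import *
st,M=stt();print(st['ft_torque'])
E
```

```text
p [ 0.482 -0.377  0.108] q [-0.662  0.217  0.084  1.432 -0.003  0.624] f [-0.061  1.036 -0.294] gap 0.007433827814003985 t 36.4
xyaw 16.311654344699853 z [ 0.002 -0.006 -1.   ] x [0.96  0.281 0.001]
[ 0.183 -0.005  0.094]
```

Turned 51.8°; push on into the stop.

{"method": "drive_tool", "body": {
  "moves": [
    {"jaw":1,"tx":0,"ty":0,"tz":0,"rx":0,"ry":0,"rz":-0.4},
    {"jaw":1,"tx":0,"ty":0,"tz":0,"rx":0,"ry":0,"rz":-0.3},
    {"jaw":1,"tx":0,"ty":0,"tz":0,"rx":0,"ry":0,"rz":-0.3},
    {"jaw":1,"tx":0,"ty":0,"tz":0,"rx":0,"ry":0,"rz":-0.3},
    {"jaw":1,"tx":0,"ty":0,"tz":0,"rx":0,"ry":0,"rz":-0.2},
    {"jaw":1,"tx":0,"ty":0,"tz":0,"rx":0,"ry":0,"rz":0},
    {"jaw":1,"tx":0,"ty":0,"tz":0,"rx":0,"ry":0,"rz":0},
    {"jaw":1,"tx":0,"ty":0,"tz":0,"rx":0,"ry":0,"rz":0}
  ]
}}

```text
clock: 37.4
ee_pos: [0.4821, -0.3767, 0.1079]
tool_rot: [3.132, 0.122, -0.0]
ft_force: [-0.4, 0.2, 1.4]
finger_gap: 0.0077
```

```bash
python3 - <<'E'
from h import *
st,M=stt();print(st['ft_torque'])
E
```

```text
p [ 0.482 -0.377  0.108] q [-0.661  0.218  0.085  1.433 -0.005  0.832] f [-0.443  0.21   1.365] gap 0.007689093565450017 t 37.4
xyaw 4.466268583991111 z [ 0.    -0.007 -1.   ] x [ 0.997  0.078 -0.   ]
[0.078 0.193 1.589]
```

{"method": "drive_tool", "body": {
  "moves": [
    {"jaw":0.3,"tx":0,"ty":0,"tz":0,"rx":0,"ry":0,"rz":0},
    {"jaw":0.2,"tx":0,"ty":0,"tz":0,"rx":0,"ry":0,"rz":0},
    {"jaw":0.2,"tx":0,"ty":0,"tz":0,"rx":0,"ry":0,"rz":0},
    {"jaw":0.2,"tx":0,"ty":0,"tz":0,"rx":0,"ry":0,"rz":0},
    {"jaw":0.2,"tx":0,"ty":0,"tz":0.3,"rx":0,"ry":0,"rz":0},
    {"jaw":0.2,"tx":0,"ty":0,"tz":0.8,"rx":0,"ry":0,"rz":0},
    {"jaw":0.2,"tx":0,"ty":0,"tz":1,"rx":0,"ry":0,"rz":0},
    {"jaw":0.2,"tx":0,"ty":0,"tz":1,"rx":0,"ry":0,"rz":0}
  ]
}}

```text
clock: 38.4
ee_pos: [0.4809, -0.3762, 0.2028]
tool_rot: [3.135, 0.115, -0.004]
ft_force: [0.8, 0.7, 0.2]
finger_gap: 0.0683
```

{"method": "drive_tool", "body": {
  "moves": [
    {"jaw":0.2,"tx":0,"ty":0,"tz":1,"rx":0,"ry":0,"rz":1},
    {"jaw":0.2,"tx":0,"ty":0,"tz":1,"rx":0,"ry":0,"rz":1},
    {"jaw":0.2,"tx":0,"ty":0,"tz":0.3,"rx":0,"ry":0,"rz":1},
    {"jaw":0.2,"tx":0,"ty":0,"tz":0,"rx":0,"ry":0,"rz":1},
    {"jaw":0.2,"tx":0,"ty":0,"tz":0,"rx":0,"ry":0,"rz":1},
    {"jaw":0.2,"tx":0,"ty":0,"tz":0,"rx":0,"ry":0,"rz":1},
    {"jaw":0.2,"tx":0,"ty":0,"tz":0,"rx":0,"ry":0,"rz":1},
    {"jaw":0.2,"tx":0,"ty":0,"tz":0,"rx":0,"ry":0,"rz":0.95}
  ]
}}

```text
clock: 39.4
ee_pos: [0.4813, -0.3762, 0.284]
tool_rot: [2.567, 1.791, 0.014]
ft_force: [-0.9, -0.1, -0.6]
finger_gap: 0.0683
```

```bash
python3 - <<'E'
from h import *
st,M=stt()
w=cam('wrist','w14.png')
r,c=proj(w,[.4815,-.377,.127])[0].astype(int);print(r,c)
im=cv2.cvtColor(cv2.imread('pics/w14.png'),cv2.COLOR_BGR2GRAY);y0,x0=r-30,c-30
m=(im[y0:r+30,x0:c+30]<45).astype(np.uint8);n,l,s,ct=cv2.connectedComponentsWithStats(m)
for i in range(1,n):
    if s[i,4]>100:
        P=np.argwhere(l==i);W=np.array([atz(w,(y0+a,x0+b),.127)[:2] for a,b in P]);u,S,V=np.linalg.svd(W-W.mean(0),full_matrices=False)
        print('dark',s[i],W.mean(0),'long axis yaw',np.degrees(np.arctan2(V[0,1],V[0,0])),S)
for n in('cartridge_wing','key_grip'):print(n,[(x['at'],round(x['score'],2))for x in manip.find_in(w,n)[:2]])
# wing: redo angle from wing-top segmentation
g=w['img'].astype(int);r,c=proj(w,[.535,-.254,.149])[0].astype(int);print(r,c);
for y in range(r-32,r+33,8): print(y,' '.join(map(str,im[y,c-36:c+36:3])))
E
```

```text
p [ 0.481 -0.376  0.284] q [-0.666  0.255  0.472  1.773  0.005 -0.313] f [-0.896 -0.077 -0.561] gap 0.06833535965426087 t 39.4
xyaw 69.79347073786496 z [ 0.014 -0.005 -1.   ] x [0.345 0.938 0.   ]
167 255
dark [ 26  11  10  36 274] [ 0.479 -0.376] long axis yaw -22.01080756216138 [0.153 0.034]
cartridge_wing [([174.2, 393.9], 0.94)]
key_grip [([165.9, 255.9], 0.58)]
182 411
150 155 142 79 74 74 86 95 94 94 97 90 83 81 97 150 153 156 152 145 155 153 156 162 163
158 71 88 78 77 76 68 69 69 70 72 72 73 74 89 83 98 153 154 152 154 154 157 163 162
166 100 90 76 75 74 67 67 66 66 67 88 99 98 98 97 100 96 80 78 91 152 145 161 162
174 98 89 75 73 74 68 66 65 66 67 86 97 97 99 96 100 81 80 80 141 155 157 162 162
182 98 95 75 76 75 68 67 66 66 65 84 98 97 98 101 122 84 84 134 153 152 161 163 163
190 88 98 80 76 76 70 70 67 69 68 85 97 98 98 115 151 154 152 151 159 161 161 163 163
198 151 151 120 101 113 137 128 73 70 70 86 98 98 99 116 153 153 158 160 160 161 162 161 162
206 153 152 158 147 152 150 136 152 151 134 86 98 103 108 134 160 160 160 160 160 162 163 162 162
214 161 160 160 160 156 160 160 160 162 161 160 160 160 160 159 161 161 161 162 162 161 161 161 160
```

```bash
python3 - <<'E'
from h import *
w=cam('wrist','w15.png')
im=cv2.GaussianBlur(cv2.cvtColor(cv2.imread('pics/w15.png'),cv2.COLOR_BGR2GRAY).astype(np.float32),(0,0),.7)
P=[]
for y in range(166,205,3):
    g=np.gradient(im[y,395:415]);i=g.argmax();P.append(atz(w,(y,395+(i+.5*(g[i-1]-g[i+1])/(g[i-1]-2*g[i]+g[i+1]+1e-6))),.149)[:2])
P=np.array(P);u,S,V=np.linalg.svd(P-P.mean(0));print('wing yaw',np.degrees(np.arctan2(V[0,1],V[0,0])),S)
s=cam('scene')
for n in('wheel_a','canister','jar','weight','cup','gauge'):print(n,[(np.round(x['at']),round(x['score'],2))for x in manip.find_in(s,n)[:1]])
E
```

```text
wing yaw -11.600875686097094 [0.0368726  0.00022325]
wheel_a [(array([215., 261.]), 0.87)]
canister [(array([125., 365.]), 0.88)]
jar [(array([160., 299.]), 0.69)]
weight [(array([165., 223.]), 0.45)]
cup [(array([249., 301.]), 0.71)]
gauge [(array([277., 246.]), 0.59)]
```

Wing yaw is -11.6°, against an expected locked angle of about -12° (port y at 68° minus 80°). The key is back at rest and the bystanders are unmoved. Handing in.

```bash
python3 -c "
from bench import manip
print(manip.job_done())"
```

```text
the job is handed in; nothing more can be done
None
```

The job is handed in. The cartridge is locked in the humidifier port, and the key was turned to its stop and has sprung back. The clock read about 39.5 s of the 72 s allowed.

**What I did**
1. Lifted the cartridge out of the rack by its body, stood it upright on the near end of the board and let go.
2. Took it again by its wing and lowered it into the port. The lugs touched the channel floor at tool height 0.1198 m, against 0.1197 m predicted.
3. Twisted it clockwise until the torque rose to 3.4 N m, then let go.
4. Turned the key clockwise until the torque rose to 1.6 N m, against its 0.1 N m spring, then released it.

**Last checks**
- **Lock:** the wing now lies at -11.6°, and I expected about -12° when locked. When I tried turning the cartridge back it met a steady 0.55 N m, so the leaves hold it.
- **Key:** its bow is back at -22.0°, and it was at -21.9° before turning.
- **Other things:** wheel_a, the canister, the jar, the weight, the cup and the gauge were found in the last scene picture. Those I had also located at the start had not moved more than a few pixels. The gauge and cup were not located at the start. wheel_b was not located in the last picture, but it was in view of the wrist camera before the key was turned.

**What disagreed or is less certain**
- The port's direction came out between 65° and 68.5° in different measurements, and an earlier rough reading of the wing was -12.6° to -15°.
- The gripper turned about 94° against the cartridge's 80° and about 64° against the key's 54°, the extra being slip or give in the grip.
- I could not read the click leaves directly; the lock is judged from the torque and the wing angle.

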